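# Rock-test the cover plates with a straightedge

### The arm

A 7-joint arm with a two-finger parallel gripper is mounted at the origin on a cart in front of the work surface, level with it; the furniture and walls round the work are solid. World frame = base frame: x ahead of the robot, y to its left, z up, the work surface at z = 0. Lengths are in m, angles in rad, forces in N, time in s.
With the tool pointing down it reaches from about 0.4 to 0.875 m from the base axis. Payload 6.5 kg.
Tool frame: the origin (TCP) lies between the finger pads; the fingertips stand 22 mm ahead of it and the grasp point (between the pads) lies 3 mm ahead of it; z points along the fingers, y is the direction in which the jaws open and shut (so a half turn about z gives the same grasp; the last joint's range is limited). The gripper opens to 88 mm and grips with 3 to 60 N. Pads are 18 mm wide; open, the fingers measure 123 mm over their backs; the gripper's body (75 mm by 187 mm) begins 45 mm behind the grasp point.
Start: joints at [1.235, 0.536, -0.004, 1.538, 0.003, 1.067, -0.071], TCP at [0.173, -0.626, 0.261] pointing down, gripper open.
Joint ranges: [-2.7, 2.7], [-0.37, 2.16], [-1.27, 1.26], [0.24, 2.4], [-1.31, 4.45], [0.19, 1.91], [-2.76, 2.76]. Speed limits (rad/s): [2.39, 2.39, 3.14, 3.14, 3.14, 3.14, 3.14].

### API

Orientations are given as a unit quaternion [w, x, y, z].
In Python, from station import telemetry, viewer, arm gives the robot as it stands.
- The arm moves only by the tool apply_moves, never from a script. Its argument "rows" is a list that holds one entry, the list of rows, each a list of 4 numbers: the shift along the tool's x, y, z in units of 20 cm (1.0 is 20 cm), then the turn about the tool's z in units of pi/2 rad (1.0 is pi/2 rad). In form: [[[dx, dy, dz, yaw], ...]]. A call has exactly 10 rows; each row is the pose to reach, as a shift and turn from the pose commanded when the call began, along the tool's axes at that moment; what a row does not reach only later rows make up. A row lasts 1/10 s, in which the tool goes at most 50 mm and 8.59 degrees, less where a joint would pass 70% of its speed; a pose out of reach is approached as far as the arm can. A call with a number of a shift or a turn outside -1 to 1 is refused whole. A call with a gripper value outside its range is refused whole. "gripper" is the opening, from 0 (shut) to 1 (fully open), set as the call begins (left out, the last holds). The fingers move at their own pace and stop on an object; the grip force is fixed at half the most. Time passes only in rows, so rows that repeat a pose let the fingers close, or fill a call up. It gives the time, the measured TCP pose, the force and the opening at its end, in the units of the state.
- telemetry.observe(): the state, without advancing time (a new reading comes with each control period).
- viewer.get_image(name): name is "scene" or "top" or "wrist"; returns (picture, depth): 384x512x3 uint8, blue, green, red; 384x512 float32, m along the optical axis (not along the pixel's ray), 0 where there is no reading.
- viewer.camera_info(name): a dict with "K" (3x3 intrinsics, pixels), "rvec" (rotation vector, rad) and "tvec" (3), from world to camera coordinates, as OpenCV has them; the wrist camera has in their place "mount" (4x4, takes a point from camera to tool coordinates, whose origin is the TCP and whose axes are the flange's). Camera axes: x right, y down, z forward; pixel columns grow to the right and rows downward; lengths in m; the calibration is good to about 2 mm. A picture is of the moment at which its call begins: read the wrist's pose just before it. camera_info takes no time and is no camera call.
- arm.finish_job(): hands the job in, once; it reports no verdict.
Trained networks look in the newest picture that a camera, given by its name, has taken for a name from the list of things; names that differ only in an ending like _2 or _b are one class to them, and where a whole thing is asked for, a point or a joint stands for the part that bears it (a point fixed in the world has none). Each returns a list of dicts, best first, with "conf" (0 to 1); they miss things now and then, are a little off and sometimes report something else, mostly with a low value. They report only what shows in the picture. A call takes as long as a camera call.
- viewer.search_frame(target, camera): "location" ([column, row] in pixels, amid what is visible of it).
- viewer.cut_out(target, camera): "mask" (384x512 bool, what is visible of it) and "location" ([column, row] in pixels, amid what is visible of it).
The state is a dict: "t": time; "joint_pos": joint angles; "qd": joint speeds; "joint_torque": joint torques, N m; "position": TCP position; "orientation": TCP orientation; "wrist_force": force on the tool from outside, world axes, zero at the start; "ft_torque": the same for the moment, N m; "width": finger opening in m.
Only numpy, scipy, OpenCV 4.12 (cv2) and the standard library are available. Lean on these libraries where they do the work, as an engineer would, in place of code of your own. Each camera call takes 0.05 s, during which the arm holds its last target. There are 200 camera calls.

### The job

Check the cover plates on the stands for flatness, finishing one stand before you begin the next: first blue, then yellow, then grey if there is one. Lay the straightedge lengthwise along the middle of the plate, press lightly on its left end and then on its right end to feel whether it rocks, and then turn that stand's knob until it clicks: to the right onto the green dot if the plate is flat, to the left onto the red dot if the straightedge rocks. At the end put the straightedge back on the middle of its cork pad, lying lengthwise.

Things in the scene. Friction and masses are not known exactly. Their poses are not given: they have to be found in the camera images.
- stand_1_face (a point): blue stand 1: blue base (4 kg, not fastened) 175 x 166 mm with an aluminium cover plate 100 mm (x) by 150 mm (y). Point: middle of the plate's upper face, 37 mm above the bench; x from knob to plate (away from the robot, within 0.3 rad), y left along the plate. None if absent; at most one blue stand is there. Plate flat, or bent: level on a 16 mm strip across its middle, then sloping straight to 5 mm lower at its y ends
- knob_1_grip (a point): grey bar knob of stand 1, 88 mm in front of the plate's middle: an upright bar 13 mm wide, 38 mm long (its x), 26 mm high, on a round skirt; this point is on its upright axis, 48.5 mm above the bench (bar top 11 mm higher, skirt 15 mm lower)
- knob_1 (a joint): turn of knob 1 in rad: 0 = ahead (stand's +x), positive clockwise from above. Rests with a click near -1, 0 and +1 (starts at 0) and stays there; about 0.1 N m takes it over the hump at 0.5, then it snaps on; stops at 1.15. Green dot at +1 (right): plate flat; red dot at -1 (left): plate rocks
- stand_2_face (a point): blue stand 2: blue base (4 kg, not fastened) 175 x 166 mm with an aluminium cover plate 100 mm (x) by 150 mm (y). Point: middle of the plate's upper face, 37 mm above the bench; x from knob to plate (away from the robot, within 0.3 rad), y left along the plate. None if absent; at most one blue stand is there. Plate flat, or bent: level on a 16 mm strip across its middle, then sloping straight to 5 mm lower at its y ends
- knob_2_grip (a point): grey bar knob of stand 2, 88 mm in front of the plate's middle: an upright bar 13 mm wide, 38 mm long (its x), 26 mm high, on a round skirt; this point is on its upright axis, 48.5 mm above the bench (bar top 11 mm higher, skirt 15 mm lower)
- knob_2 (a joint): turn of knob 2 in rad: 0 = ahead (stand's +x), positive clockwise from above. Rests with a click near -1, 0 and +1 (starts at 0) and stays there; about 0.1 N m takes it over the hump at 0.5, then it snaps on; stops at 1.15. Green dot at +1 (right): plate flat; red dot at -1 (left): plate rocks
- stand_3_face (a point): yellow stand 3: yellow base (4 kg, not fastened) 175 x 166 mm with an aluminium cover plate 100 mm (x) by 150 mm (y). Point: middle of the plate's upper face, 37 mm above the bench; x from knob to plate (away from the robot, within 0.3 rad), y left along the plate. None if absent; at most one yellow stand is there. Plate flat, or bent: level on a 16 mm strip across its middle, then sloping straight to 5 mm lower at its y ends
- knob_3_grip (a point): grey bar knob of stand 3, 88 mm in front of the plate's middle: an upright bar 13 mm wide, 38 mm long (its x), 26 mm high, on a round skirt; this point is on its upright axis, 48.5 mm above the bench (bar top 11 mm higher, skirt 15 mm lower)
- knob_3 (a joint): turn of knob 3 in rad: 0 = ahead (stand's +x), positive clockwise from above. Rests with a click near -1, 0 and +1 (starts at 0) and stays there; about 0.1 N m takes it over the hump at 0.5, then it snaps on; stops at 1.15. Green dot at +1 (right): plate flat; red dot at -1 (left): plate rocks
- stand_4_face (a point): yellow stand 4: yellow base (4 kg, not fastened) 175 x 166 mm with an aluminium cover plate 100 mm (x) by 150 mm (y). Point: middle of the plate's upper face, 37 mm above the bench; x from knob to plate (away from the robot, within 0.3 rad), y left along the plate. None if absent; at most one yellow stand is there. Plate flat, or bent: level on a 16 mm strip across its middle, then sloping straight to 5 mm lower at its y ends
- knob_4_grip (a point): grey bar knob of stand 4, 88 mm in front of the plate's middle: an upright bar 13 mm wide, 38 mm long (its x), 26 mm high, on a round skirt; this point is on its upright axis, 48.5 mm above the bench (bar top 11 mm higher, skirt 15 mm lower)
- knob_4 (a joint): turn of knob 4 in rad: 0 = ahead (stand's +x), positive clockwise from above. Rests with a click near -1, 0 and +1 (starts at 0) and stays there; about 0.1 N m takes it over the hump at 0.5, then it snaps on; stops at 1.15. Green dot at +1 (right): plate flat; red dot at -1 (left): plate rocks
- stand_5_face (a point): grey stand 5: grey base (4 kg, not fastened) 175 x 166 mm with an aluminium cover plate 100 mm (x) by 150 mm (y). Point: middle of the plate's upper face, 37 mm above the bench; x from knob to plate (away from the robot, within 0.3 rad), y left along the plate. None if absent; at most one grey stand is there. Plate flat, or bent: level on a 16 mm strip across its middle, then sloping straight to 5 mm lower at its y ends
- knob_5_grip (a point): grey bar knob of stand 5, 88 mm in front of the plate's middle: an upright bar 13 mm wide, 38 mm long (its x), 26 mm high, on a round skirt; this point is on its upright axis, 48.5 mm above the bench (bar top 11 mm higher, skirt 15 mm lower)
- knob_5 (a joint): turn of knob 5 in rad: 0 = ahead (stand's +x), positive clockwise from above. Rests with a click near -1, 0 and +1 (starts at 0) and stays there; about 0.1 N m takes it over the hump at 0.5, then it snaps on; stops at 1.15. Green dot at +1 (right): plate flat; red dot at -1 (left): plate rocks
- stand_6_face (a point): grey stand 6: grey base (4 kg, not fastened) 175 x 166 mm with an aluminium cover plate 100 mm (x) by 150 mm (y). Point: middle of the plate's upper face, 37 mm above the bench; x from knob to plate (away from the robot, within 0.3 rad), y left along the plate. None if absent; at most one grey stand is there. Plate flat, or bent: level on a 16 mm strip across its middle, then sloping straight to 5 mm lower at its y ends
- knob_6_grip (a point): grey bar knob of stand 6, 88 mm in front of the plate's middle: an upright bar 13 mm wide, 38 mm long (its x), 26 mm high, on a round skirt; this point is on its upright axis, 48.5 mm above the bench (bar top 11 mm higher, skirt 15 mm lower)
- knob_6 (a joint): turn of knob 6 in rad: 0 = ahead (stand's +x), positive clockwise from above. Rests with a click near -1, 0 and +1 (starts at 0) and stays there; about 0.1 N m takes it over the hump at 0.5, then it snaps on; stops at 1.15. Green dot at +1 (right): plate flat; red dot at -1 (left): plate rocks
- straightedge_grip (a point): loose straightedge, 0.25-0.35 kg: steel bar 160 (y) x 26 (x) x 14 mm, orange bands 66 mm from its middle (press there), ends alike; on it a black grip block 16 (x) x 44 (y) x 24 mm. Point: the block's centre, 26 mm over the bar's underside, z up. Pressed at a band, on a bent plate it tips 0.075 rad to that end, which sinks 4 mm; on a flat plate it stays level
- rest_pad_top (a point): fixed cork pad 80 mm (x) by 180 mm (y), 6 mm thick, where the straightedge lies at the start, lengthwise; this point is the middle of its upper face, y along its length

How it is judged:
On the way, in this order (a step that is already met when the one before it is completed fails the run):
1. the straightedge lies lengthwise on the plate of the blue stand and is pressed down at its left end (horizontal distance between straightedge_grip and stand_1_face below 0.025 m and angle between the y axis of straightedge_grip and the y axis of stand_1_face, either way round below 0.2 rad and contact force between straightedge and stand_1 above 5 N and y of the grasp point in the frame of stand_1_face above 0.045 m and horizontal distance between straightedge_grip and stand_2_face below 0.025 m and angle between the y axis of straightedge_grip and the y axis of stand_2_face, either way round below 0.2 rad and contact force between straightedge and stand_2 above 5 N and y of the grasp point in the frame of stand_2_face above 0.045 m), for 0.15 s.
2. the straightedge lies lengthwise on the plate of the blue stand and is pressed down at its right end (horizontal distance between straightedge_grip and stand_1_face below 0.025 m and angle between the y axis of straightedge_grip and the y axis of stand_1_face, either way round below 0.2 rad and contact force between straightedge and stand_1 above 5 N and y of the grasp point in the frame of stand_1_face below -0.045 m and horizontal distance between straightedge_grip and stand_2_face below 0.025 m and angle between the y axis of straightedge_grip and the y axis of stand_2_face, either way round below 0.2 rad and contact force between straightedge and stand_2 above 5 N and y of the grasp point in the frame of stand_2_face below -0.045 m), for 0.15 s.
3. the blue stand's knob stands at its true verdict: clicked right to green if its plate is flat, left to red if the straightedge rocked (value of joint knob_1 above 0.75 rad and value of joint knob_2 below -0.75 rad), for 0.2 s.
4. the straightedge lies lengthwise on the plate of the yellow stand and is pressed down at its left end (horizontal distance between straightedge_grip and stand_3_face below 0.025 m and angle between the y axis of straightedge_grip and the y axis of stand_3_face, either way round below 0.2 rad and contact force between straightedge and stand_3 above 5 N and y of the grasp point in the frame of stand_3_face above 0.045 m and horizontal distance between straightedge_grip and stand_4_face below 0.025 m and angle between the y axis of straightedge_grip and the y axis of stand_4_face, either way round below 0.2 rad and contact force between straightedge and stand_4 above 5 N and y of the grasp point in the frame of stand_4_face above 0.045 m), for 0.15 s.
5. the straightedge lies lengthwise on the plate of the yellow stand and is pressed down at its right end (horizontal distance between straightedge_grip and stand_3_face below 0.025 m and angle between the y axis of straightedge_grip and the y axis of stand_3_face, either way round below 0.2 rad and contact force between straightedge and stand_3 above 5 N and y of the grasp point in the frame of stand_3_face below -0.045 m and horizontal distance between straightedge_grip and stand_4_face below 0.025 m and angle between the y axis of straightedge_grip and the y axis of stand_4_face, either way round below 0.2 rad and contact force between straightedge and stand_4 above 5 N and y of the grasp point in the frame of stand_4_face below -0.045 m), for 0.15 s.
6. the yellow stand's knob stands at its true verdict: clicked right to green if its plate is flat, left to red if the straightedge rocked (value of joint knob_3 below -0.75 rad and value of joint knob_4 above 0.75 rad), for 0.2 s.
7. the straightedge lies lengthwise on the plate of the grey stand and is pressed down at its left end (horizontal distance between straightedge_grip and stand_5_face below 0.025 m and angle between the y axis of straightedge_grip and the y axis of stand_5_face, either way round below 0.2 rad and contact force between straightedge and stand_5 above 5 N and y of the grasp point in the frame of stand_5_face above 0.045 m and horizontal distance between straightedge_grip and stand_6_face below 0.025 m and angle between the y axis of straightedge_grip and the y axis of stand_6_face, either way round below 0.2 rad and contact force between straightedge and stand_6 above 5 N and y of the grasp point in the frame of stand_6_face above 0.045 m), for 0.15 s.
8. the straightedge lies lengthwise on the plate of the grey stand and is pressed down at its right end (horizontal distance between straightedge_grip and stand_5_face below 0.025 m and angle between the y axis of straightedge_grip and the y axis of stand_5_face, either way round below 0.2 rad and contact force between straightedge and stand_5 above 5 N and y of the grasp point in the frame of stand_5_face below -0.045 m and horizontal distance between straightedge_grip and stand_6_face below 0.025 m and angle between the y axis of straightedge_grip and the y axis of stand_6_face, either way round below 0.2 rad and contact force between straightedge and stand_6 above 5 N and y of the grasp point in the frame of stand_6_face below -0.045 m), for 0.15 s.
9. the grey stand's knob stands at its true verdict: clicked right to green if its plate is flat, left to red if the straightedge rocked (value of joint knob_5 above 0.75 rad and value of joint knob_6 below -0.75 rad), for 0.2 s.
At the end, for the whole second after the job is handed in: Each stand present has its knob at its true verdict (over 0.75 rad: right/positive for a flat plate, left/negative for a bent one); the straightedge is let go and lies at rest, upright, on the cork pad, within 30 mm of its middle and 0.35 rad of its length (all of step 3 and all of step 6 and all of step 9 and horizontal distance between straightedge_grip and rest_pad_top below 0.03 m and angle between the y axis of straightedge_grip and the y axis of rest_pad_top, either way round below 0.35 rad and z of straightedge_grip in the frame of rest_pad_top between 0.02 and 0.032 m and angle between straightedge_grip's own z axis and vertical below 0.1 rad and linear speed of straightedge below 0.02 m/s); the robot touches nothing.
Of stand_1, stand_2 only 1 to 1 are there at a start; the rules pass over those that are not, and their reading is None.
Of stand_3, stand_4 only 1 to 1 are there at a start; the rules pass over those that are not, and their reading is None.
Of stand_5, stand_6, sanding_block only 1 to 1 are there at a start; the rules pass over those that are not, and their reading is None.
At some moment in a run one of straightedge, stand_1, stand_2, stand_3, stand_4, stand_5, stand_6 may be knocked a few centimetres aside while the robot is not near it.
Once in a run the grip may slacken for a moment while it holds something.
It also fails if it takes over 210 s, if anything falls off the work surface, if the arm or the gripper's body presses on something with over 40 N, if the wrist force passes 120 N, or if a joint passes its speed limit or range.

## Working session

There is one attempt and no reset: what is moved stays moved. The work goes in short steps, Python scripts to look and compute and a tool call to move; the robot and the scene stay as the last step left them, time stands still between calls to the robot, and variables do not carry over. Pictures are saved under pics/ and viewed, about 12 in all and at most 16, crops included, and the job is handed in when it is done.

Besides the shell and the picture viewer there is one more tool, called after "Request:" by a JSON object that holds its "fn" and its "kwargs". apply_moves: Moves the arm, as the interface text tells. Its arguments: {"type":"object","properties":{"rows":{"type":"array","items":{"type":"array","items":{"type":"array","items":{"type":"number","minimum":-1,"maximum":1}}}},"gripper":{"type":"number"}},"required":["rows"]}

```bash
ls; mkdir -p pics; cat > h.py <<'E'
import numpy as np, cv2
from scipy.spatial.transform import Rotation as R
from station import telemetry, viewer, arm
def toolT():
    s=telemetry.observe(); w,x,y,z=s['orientation']; T=np.eye(4)
    T[:3,:3]=R.from_quat([x,y,z,w]).as_matrix(); T[:3,3]=s['position']; return T,s
def shot(cam,save=None):
    T,s=toolT(); img,d=viewer.get_image(cam); ci=viewer.camera_info(cam)
    if cam=='wrist': C=T@np.array(ci['mount'])
    else:
        M=np.eye(4); M[:3,:3]=cv2.Rodrigues(np.array(ci['rvec'],float))[0]; M[:3,3]=np.ravel(ci['tvec']); C=np.linalg.inv(M)
    if save: cv2.imwrite('pics/'+save,img)
    return img,d,np.array(ci['K']),C
def cloud(d,K,C):
    v,u=np.indices(d.shape); P=np.stack([(u-K[0,2])/K[0,0]*d,(v-K[1,2])/K[1,1]*d,d],-1)
    P=P@C[:3,:3].T+C[:3,3]; P[d<=0]=np.nan; return P
def proj(p,K,C):
    q=C[:3,:3].T@(np.array(p)-C[:3,3]); return (K@q/q[2])[:2]
E
python3 - <<'E'
from h import *
T,s=toolT(); print({k:np.round(v,3) for k,v in s.items()}); print(np.round(T,3))
a=shot('top','top0.png'); b=shot('scene','scene0.png')
cv2.imwrite('pics/both0.png',np.vstack([cv2.resize(a[0],(400,300)),cv2.resize(b[0],(400,300))]))
E
```

```text
pics
{'t': np.float64(0.0), 'joint_pos': array([ 1.235,  0.537, -0.004,  1.539,  0.003,  1.067, -0.071]), 'qd': array([-0.   , -0.001, -0.002,  0.001, -0.001,  0.   , -0.001]), 'joint_torque': array([-0.0000e+00, -5.7098e+01,  9.9100e-01, -2.5160e+01, -5.6000e-02,
        1.8000e-02,  0.0000e+00]), 'position': array([ 0.173, -0.626,  0.26 ]), 'orientation': array([-0.001,  0.991,  0.135, -0.   ]), 'wrist_force': array([-0.791,  0.404,  0.274]), 'ft_torque': array([-0.02 ,  0.003,  0.048]), 'width': np.float64(0.088)}
[[ 0.964  0.267 -0.001  0.173]
 [ 0.267 -0.964  0.002 -0.626]
 [-0.    -0.002 -1.     0.26 ]
 [ 0.     0.     0.     1.   ]]
```

View pics/top0.png

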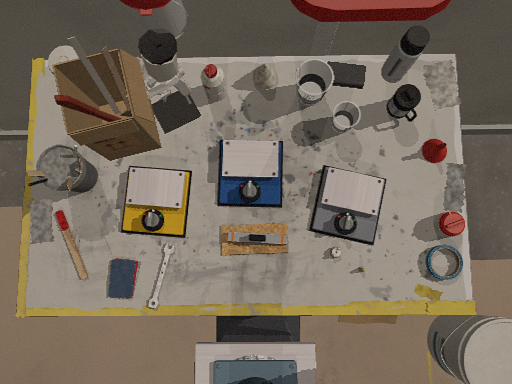

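View pics/scene0.png

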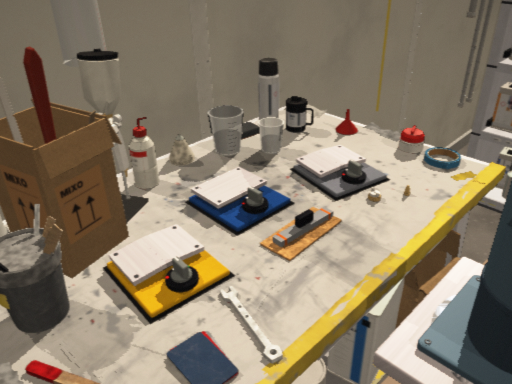

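The top view shows the yellow stand at (155,200), blue at (250,175), grey at (348,205), and the straightedge on its cork at (257,238). The scene view agrees, and there's no sanding block.

```bash
cat >> h.py <<'E'
def rect(P):
    c,sz,a=cv2.minAreaRect(P[:,:2].astype(np.float32)*1000); return np.array(c)/1000,np.round(sz,0),a
def plate(P,center,r=.12):
    "plate centre & yaw from points in the height band"
    m=(abs(P[...,2]-.036)<.006)&(np.hypot(P[...,0]-center[0],P[...,1]-center[1])<r)
    lab=cv2.connectedComponentsWithStats(cv2.erode(m.astype(np.uint8),np.ones((2,2))),connectivity=4)
    i=1+np.argmax(lab[2][1:,4]); Q=P[lab[1]==i]; return Q
def yawy(sz,a):  # direction of long side -> yaw of y axis about +y, in rad
    a=np.radians(a if sz[0]>sz[1] else a+90); t=a-np.pi/2
    return (t+np.pi/2)%np.pi-np.pi/2
E
python3 - <<'E'
from h import *
img,d,K,C=shot('top'); P=cloud(d,K,C)
for n,px in dict(blue=(250,155),yellow=(157,187),grey=(353,188)).items():
    c=P[px[1],px[0]]; Q=plate(P,c[:2]); c2,sz,a=rect(Q); y=yawy(sz,a)
    u=(Q[:,:2]-c2)@np.array([-np.sin(y),np.cos(y)])
    prof=[round(1000*np.median(Q[(u>k-.008)&(u<k+.008),2]),1) for k in np.arange(-.064,.07,.016)]
    print(n,c.round(3),c2.round(4),sz,round(y,3),prof)
for t in ['straightedge_grip','rest_pad_top','knob_1_grip','stand_1_face']:
    r=viewer.cut_out(t,'top')
    for q in r[:4]:
        Q=P[q['mask']]; Q=Q[~np.isnan(Q[:,0])]; c2,sz,a=rect(Q); print(t,round(q['conf'],2),q['location'],c2.round(4),sz,round(yawy(sz,a),3),np.nanmedian(Q,0).round(4))
E
```

```text
blue [0.65  0.009 0.037] [0.6397 0.0085] [147.  98.] -0.032 [np.float64(37.1), np.float64(37.5), np.float64(37.5), np.float64(37.4), np.float64(37.6), np.float64(37.6), np.float64(37.6), np.float64(37.2), np.float64(37.2)]
yellow [0.565 0.259 0.037] [0.5638 0.2651] [147.  98.] -0.094 [np.float64(33.7), np.float64(34.6), np.float64(35.8), np.float64(36.3), np.float64(37.5), np.float64(36.7), np.float64(35.8), np.float64(34.9), np.float64(33.6)]
grey [ 0.557 -0.266  0.035] [ 0.5483 -0.2645] [147.  98.] -0.236 [np.float64(34.0), np.float64(34.3), np.float64(35.5), np.float64(36.9), np.float64(37.2), np.float64(37.0), np.float64(35.6), np.float64(34.8), np.float64(33.5)]
straightedge_grip 0.59 [259.4, 238.7] [ 0.4275 -0.0078] [156.  26.] -0.063 [ 0.4268 -0.0068  0.0211]
rest_pad_top 0.98 [252.3, 244.9] [0.4245 0.0008] [ 79. 179.] 0.009 [0.4135 0.0058 0.0065]
knob_1_grip 0.45 [251.6, 189.1] [0.5517 0.0123] [32. 35.] 1.569 [0.5515 0.0115 0.0376]
stand_1_face 0.98 [248.8, 173.0] [0.6106 0.0122] [166. 181.] 1.513 [0.6034 0.0098 0.0348]
```

```bash
cat >> h.py <<'E'
def plan(*wps):
    "one call per waypoint (x,y,z,phi=heading of tool x): final row in move units"
    T,s=toolT(); p=T[:3,3]; ph=np.arctan2(T[1,0],T[0,0])
    print('t',round(float(s['t']),2),'at',p.round(4),'phi',round(ph,3),'w',round(float(s['width']),4),'F',np.round(s['wrist_force'],1))
    for x,y,z,f in wps:
        X=np.array([np.cos(ph),np.sin(ph),0]); Y=np.array([np.sin(ph),-np.cos(ph),0]); dv=np.array([x,y,z])-p
        print(np.round([dv@X/.2,dv@Y/.2,-dv[2]/.2,-((f-ph+np.pi)%(2*np.pi)-np.pi)/(np.pi/2)],3).tolist()); p=np.array([x,y,z]); ph=f
E
python3 - <<'E'
from h import *
plan((.36,-.60,.26,.271),(.42,-.42,.26,.271),(.43,-.23,.26,.7),(.38,-.01,.26,1.508))
E
```

```text
t 0.35 at [ 0.1732 -0.6263  0.2605] phi 0.27 w 0.088 F [ 0.4 -0.1 -0.5]
[0.935, 0.122, 0.003, -0.001]
[0.53, -0.787, -0.0, -0.0]
[0.302, -0.902, -0.0, -0.273]
[0.517, -1.002, -0.0, -0.514]
```

Request:
{"fn": "apply_moves", "kwargs": {"rows": [[[0.2,0.02,0,0],[0.4,0.05,0,0],[0.6,0.08,0,0],[0.8,0.1,0,0],[0.93,0.12,0,0],[0.93,0.12,0,0],[0.93,0.12,0,0],[0.93,0.12,0,0],[0.93,0.12,0,0],[0.93,0.12,0,0]]]}}

```text
t: 1.35
position: [0.3575, -0.6006, 0.2608]
orientation: [0.0, 0.991, 0.134, -0.0]
wrist_force: [0.2, 0.6, 0.4]
width: 0.0883
```

Request:
{"fn": "apply_moves", "kwargs": {"rows": [[[0.1,-0.15,0,0],[0.2,-0.3,0,0],[0.3,-0.45,0,0],[0.4,-0.6,0,0],[0.5,-0.75,0,0],[0.53,-0.79,0,0],[0.53,-0.79,0,0],[0.53,-0.79,0,0],[0.53,-0.79,0,0],[0.53,-0.79,0,0]]]}}

```text
t: 2.35
position: [0.4181, -0.421, 0.2606]
orientation: [0.0, 0.991, 0.133, -0.0]
wrist_force: [0.7, -0.4, 0.1]
width: 0.088
```

Request:
{"fn": "apply_moves", "kwargs": {"rows": [[[0.05,-0.15,0,-0.04],[0.1,-0.3,0,-0.08],[0.15,-0.45,0,-0.12],[0.2,-0.6,0,-0.16],[0.25,-0.75,0,-0.2],[0.3,-0.9,0,-0.24],[0.3,-0.9,0,-0.27],[0.3,-0.9,0,-0.27],[0.3,-0.9,0,-0.27],[0.3,-0.9,0,-0.27]]]}}

```text
t: 3.35
position: [0.4286, -0.2311, 0.2607]
orientation: [0.0, 0.941, 0.339, -0.0]
wrist_force: [-0.2, -0.0, -0.3]
width: 0.0882
```

Request:
{"fn": "apply_moves", "kwargs": {"rows": [[[0.08,-0.15,0,-0.08],[0.16,-0.3,0,-0.16],[0.24,-0.45,0,-0.24],[0.32,-0.6,0,-0.32],[0.4,-0.75,0,-0.4],[0.48,-0.9,0,-0.48],[0.52,-1.0,0,-0.51],[0.52,-1.0,0,-0.51],[0.52,-1.0,0,-0.51],[0.52,-1.0,0,-0.51]]]}}

```text
t: 4.35
position: [0.3812, -0.0111, 0.2607]
orientation: [0.0, 0.735, 0.678, -0.0]
wrist_force: [-0.2, 0.2, 0.3]
width: 0.0882
```

```bash
python3 - <<'E'
from h import *
plan((.4275,-.007,.15,1.508))
img,d,K,C=shot('wrist','w1.png'); P=cloud(d,K,C); print('cam',C[:3,3].round(3),C[:3,2].round(2))
for t in ['straightedge_grip']:
  for q in viewer.cut_out(t,'wrist')[:2]:
    Q=P[q['mask']]; Q=Q[~np.isnan(Q[:,0])]; c2,sz,a=rect(Q); print(t,round(q['conf'],2),c2.round(4),sz,round(yawy(sz,a),3))
    B=Q[(Q[:,2]>.035)]; c2,sz,a=rect(B); print('block',len(B),c2.round(4),sz,round(yawy(sz,a),3),np.median(B[:,2]))
E
```

```text
t 4.35 at [ 0.3812 -0.0111  0.2607] phi 1.491 w 0.0882 F [-0.2  0.2  0.3]
[0.039, 0.229, 0.553, -0.011]
cam [0.388 0.069 0.385] [-0.02 -0.3  -0.95]
straightedge_grip 0.59 [ 0.4295 -0.0073] [160.  30.] -0.062
block 597 [ 0.4278 -0.006 ] [43. 16.] -0.066 0.04405154331537181
```

View pics/w1.png

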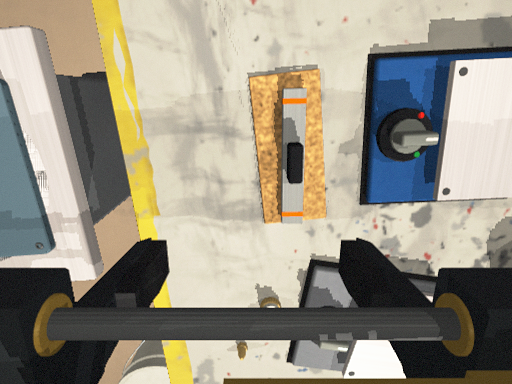

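The wrist view shows the straightedge on its cork at (293,158), with the blue stand and its centred knob to the right. The block position agrees with the top camera.

```bash
python3 - <<'E'
from h import *
plan((.4278,-.006,.10,1.505),(.4278,-.006,.0455,1.505))
plan((.4278,-.006,.0455,1.505),(.4278,-.006,.15,1.505),(.6397,.0085,.15,1.539),(.6397,.0085,.080,1.539))
E
```

```text
t 4.45 at [ 0.3811 -0.0108  0.2606] phi 1.492 w 0.088 F [ 0.1 -0.2  0.2]
[0.043, 0.231, 0.803, -0.008]
[0.0, 0.0, 0.272, -0.0]
t 4.45 at [ 0.3811 -0.0108  0.2606] phi 1.492 w 0.088 F [ 0.1 -0.2  0.2]
[0.043, 0.231, 1.076, -0.008]
[0.0, 0.0, -0.522, -0.0]
[0.142, 1.052, -0.0, -0.022]
[0.0, 0.0, 0.35, -0.0]
```

Request:
{"fn": "apply_moves", "kwargs": {"rows": [[[0.04,0.23,0.1,-0.01],[0.04,0.23,0.3,-0.01],[0.043,0.231,0.5,-0.008],[0.043,0.231,0.7,-0.008],[0.043,0.231,0.8,-0.008],[0.043,0.231,0.8,-0.008],[0.043,0.231,0.8,-0.008],[0.043,0.231,0.8,-0.008],[0.043,0.231,0.8,-0.008],[0.043,0.231,0.8,-0.008]]], "gripper": 1}}

```text
t: 5.45
position: [0.4283, -0.0048, 0.1016]
orientation: [0.001, 0.729, 0.684, 0.001]
wrist_force: [0.0, -0.1, 0.2]
width: 0.0884
```

Request:
{"fn": "apply_moves", "kwargs": {"rows": [[[0,0,0.06,0],[0,0,0.12,0],[0,0,0.18,0],[0,0,0.22,0],[0,0,0.25,0],[0,0,0.272,0],[0,0,0.272,0],[0,0,0.272,0],[0,0,0.272,0],[0,0,0.272,0]]]}}

```text
t: 6.45
position: [0.4278, -0.0047, 0.0466]
orientation: [0.0, 0.729, 0.684, 0.0]
wrist_force: [0.8, 0.1, -0.7]
width: 0.0881
```

Request:
{"fn": "apply_moves", "kwargs": {"rows": [[[0,0,0,0],[0,0,0,0],[0,0,0,0],[0,0,0,0],[0,0,0,0],[0,0,0,0],[0,0,0,0],[0,0,0,0],[0,0,0,0],[0,0,0,0]]], "gripper": 0}}

```text
t: 7.45
position: [0.4278, -0.0046, 0.0463]
orientation: [0.0, 0.729, 0.684, 0.0]
wrist_force: [0.4, -1.0, -0.5]
width: 0.0161
```

Request:
{"fn": "apply_moves", "kwargs": {"rows": [[[0,0,-0.02,0],[0,0,-0.06,0],[0,0,-0.12,0],[0,0,-0.2,0],[0,0,-0.3,0],[0,0,-0.4,0],[0,0,-0.5,0],[0,0,-0.52,0],[0,0,-0.52,0],[0,0,-0.52,0]]]}}

```text
t: 8.45
position: [0.427, -0.0048, 0.1499]
orientation: [-0.0, 0.729, 0.684, -0.0]
wrist_force: [0.3, -1.0, -3.2]
width: 0.0158
```

```bash
cat >> h.py <<'E'
def stands(cam='top',names='byg'):
    img,d,K,C=shot(cam); P=cloud(d,K,C)
    for n,c in dict(b=(.64,.0085),y=(.564,.265),g=(.548,-.2645)).items():
        if n not in names: continue
        try:
            Q=plate(P,c); c2,sz,a=rect(Q); print(n,c2.round(4),sz,round(yawy(sz,a),3))
        except Exception as e: print(n,e)
    return img,P,K,C
E
python3 - <<'E'
from h import *
stands(); stands('wrist','b')
plan((.6397,.0085,.15,1.539),(.6397,.0085,.080,1.539))
E
```

```text
b [0.6399 0.0085] [146.  98.] -0.027
y [0.5637 0.2646] [148.  98.] -0.093
g [ 0.5488 -0.2646] [147.  99.] -0.235
b [0.6141 0.0103] [150.  49.] -0.012
t 8.55 at [ 0.4269 -0.0047  0.1495] phi 1.508 w 0.0158 F [ 0.   0.5 -2.9]
[0.133, 1.058, -0.002, -0.02]
[0.0, 0.0, 0.35, -0.0]
```

Request:
{"fn": "apply_moves", "kwargs": {"rows": [[[0.01,0.03,0,0],[0.02,0.1,0,0],[0.03,0.2,0,0],[0.05,0.35,0,0],[0.07,0.5,0,-0.01],[0.09,0.65,0,-0.01],[0.11,0.8,0,-0.02],[0.13,0.9,0,-0.02],[0.14,0.97,0,-0.02],[0.14,1.0,0,-0.02]]]}}

```text
t: 9.55
position: [0.63, 0.0113, 0.1493]
orientation: [-0.0, 0.718, 0.696, 0.0]
wrist_force: [0.0, 0.0, -3.8]
width: 0.0157
```

Request:
{"fn": "apply_moves", "kwargs": {"rows": [[[0,0.03,0,0],[0,0.058,0.05,0],[0,0.058,0.1,0],[0,0.058,0.16,0],[0,0.058,0.22,0],[0,0.058,0.27,0],[0,0.058,0.3,0],[0,0.058,0.32,0],[0,0.058,0.32,0],[0,0.058,0.32,0]]]}}

```text
t: 10.55
position: [0.6408, 0.0103, 0.0867]
orientation: [0.0, 0.718, 0.696, 0.0]
wrist_force: [0.4, -0.3, -3.0]
width: 0.0159
```

```bash
python3 - <<'E'
from h import *
plan((.6399,.0098,.0775,1.541))
stands()
E
```

```text
t 10.55 at [0.6408 0.0103 0.0867] phi 1.539 w 0.0159 F [ 0.4 -0.3 -3. ]
[-0.003, -0.004, 0.046, -0.001]
b [0.6107 0.0645] [36. 36.] 0.003
y [0.5638 0.265 ] [147.  98.] -0.094
g [ 0.5492 -0.2645] [147.  98.] -0.242
```

Request:
{"fn": "apply_moves", "kwargs": {"rows": [[[0,0,0.01,0],[0,0,0.02,0],[0,0,0.03,0],[0,0,0.04,0],[0,0,0.045,0],[0,0,0.047,0],[0,0,0.048,0],[0,0,0.048,0],[0,0,0.048,0],[0,0,0.048,0]]]}}

```text
t: 11.6
position: [0.6404, 0.0103, 0.0774]
orientation: [0.0, 0.718, 0.696, -0.0]
wrist_force: [-3.3, -0.1, 5.6]
width: 0.0162
```

Request:
{"fn": "apply_moves", "kwargs": {"rows": [[[0,0,0,0],[0,0,0,0],[0,0,0,0],[0,0,0,0],[0,0,0,0],[0,0,0,0],[0,0,0,0],[0,0,0,0],[0,0,0,0],[0,0,0,0]]], "gripper": 1}}

```text
t: 12.6
position: [0.6405, 0.0103, 0.0767]
orientation: [-0.0, 0.718, 0.696, -0.0]
wrist_force: [0.4, -0.1, 0.8]
width: 0.088
```

Request:
{"fn": "apply_moves", "kwargs": {"rows": [[[0,0,-0.03,0],[0,0,-0.08,0],[0,0,-0.15,0],[0,0,-0.22,0],[0,0,-0.3,0],[0,0,-0.35,0],[0,0,-0.35,0],[0,0,-0.35,0],[0,0,-0.35,0],[0,0,-0.35,0]]]}}

```text
t: 13.6
position: [0.64, 0.0102, 0.1459]
orientation: [-0.0, 0.718, 0.696, -0.001]
wrist_force: [0.1, -0.4, -1.1]
width: 0.0882
```

Request:
{"fn": "apply_moves", "kwargs": {"rows": [[[0.06,0,0,0],[0.13,0,0,0],[0.2,0,0,0],[0.27,0,0,0],[0.33,0,0,0],[0.33,0,0,0],[0.33,0,0,0],[0.33,0,0,0],[0.33,0,0,0],[0.33,0,0,0]]], "gripper": 0}}

```text
t: 14.6
position: [0.6427, 0.0754, 0.1467]
orientation: [0.0, 0.719, 0.695, -0.0]
wrist_force: [-0.1, 0.7, -0.3]
width: 0.0103
```

```bash
cat >> h.py <<'E'
def edge(P,c,r=.11,z0=.065,z1=.085):
    "straightedge block from points in a height band near c"
    B=P[(P[...,2]>z0)&(P[...,2]<z1)&(np.hypot(P[...,0]-c[0],P[...,1]-c[1])<r)]
    c2,sz,a=rect(B); print('block',len(B),c2.round(4),sz,round(yawy(sz,a),3)); return c2,yawy(sz,a)
E
python3 - <<'E'
from h import *
plan((.638,.0759,.08,1.541))
for cam in ('wrist','top'):
    img,d,K,C=shot(cam,cam+'2.png'); P=cloud(d,K,C)
    try: edge(P,(.64,.0085),.04,.068,.08)
    except Exception as e: print(e)
E
```

```text
t 14.6 at [0.6427 0.0754 0.1467] phi 1.538 w 0.0103 F [-0.1  0.7 -0.3]
[0.002, -0.023, 0.333, -0.002]
block 663 [0.6411 0.0188] [24. 15.] -0.043
block 0 [0. 0.] [0. 0.] 0.0
```

View pics/wrist2.png

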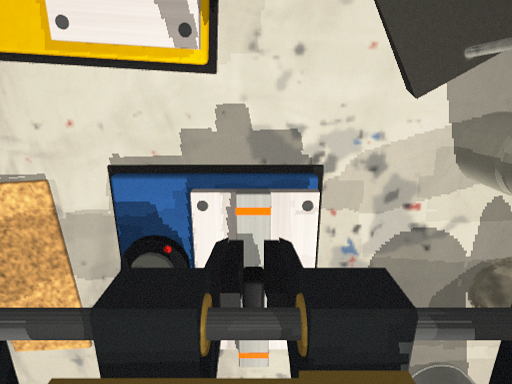

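The wrist view shows the straightedge lengthwise on the blue plate, left band at (253,211) and right band at (253,355). I'm pressing the left band.

Request:
{"fn": "apply_moves", "kwargs": {"rows": [[[0,0,0.06,0],[0,0,0.12,0],[0,0,0.18,0],[0,0,0.24,0],[0,0,0.29,0],[0,0,0.32,0],[0,0,0.34,0],[0,0,0.35,0],[0,0,0.355,0],[0,0,0.355,0]]]}}

```text
t: 15.7
position: [0.6428, 0.0763, 0.076]
orientation: [0.0, 0.718, 0.696, 0.0]
wrist_force: [0.8, 0.6, 0.8]
width: 0.0004
```

Request:
{"fn": "apply_moves", "kwargs": {"rows": [[[0,0,0.002,0],[0,0,0.004,0],[0,0,0.006,0],[0,0,0.008,0],[0,0,0.01,0],[0,0,0.012,0],[0,0,0.014,0],[0,0,0.016,0],[0,0,0.016,0],[0,0,0.016,0]]]}}

```text
t: 16.7
position: [0.6426, 0.0763, 0.0735]
orientation: [0.0, 0.718, 0.696, -0.0]
wrist_force: [-2.9, -0.5, 8.5]
width: 0.0003
```

Request:
{"fn": "apply_moves", "kwargs": {"rows": [[[0,0,0.003,0],[0,0,0.004,0],[0,0,0.004,0],[0,0,0.004,0],[0,0,0.004,0],[0,0,0.004,0],[0,0,0.004,0],[0,0,0.004,0],[0,0,0.004,0],[0,0,0.004,0]]]}}

```text
t: 17.7
position: [0.6426, 0.0763, 0.0735]
orientation: [0.0, 0.718, 0.696, -0.0]
wrist_force: [-6.7, -1.6, 15.8]
width: 0.0004
```

Request:
{"fn": "apply_moves", "kwargs": {"rows": [[[0,0,-0.05,0],[0,0,-0.12,0],[0,0,-0.2,0],[-0.15,0,-0.22,0],[-0.3,0,-0.22,0],[-0.45,0,-0.22,0],[-0.6,0.0,-0.22,0],[-0.66,0,-0.22,0],[-0.66,0,-0.22,0],[-0.66,0,-0.22,0]]]}}

```text
t: 18.7
position: [0.6387, -0.0537, 0.1162]
orientation: [-0.0, 0.718, 0.696, 0.001]
wrist_force: [0.1, 0.3, 0.1]
width: 0.0005
```

```bash
python3 - <<'E'
from h import *
plan((.638,-.057,.076,1.541),(.638,-.057,.073,1.541))
img,P,K,C=stands('top','yg')
img,d,K,C=shot('wrist','wrist3.png'); P=cloud(d,K,C)
Q=P[(P[...,2]>.046)&(P[...,2]<.056)&(np.hypot(P[...,0]-.64,P[...,1]-.0085)<.09)]; print('bar',rect(Q),len(Q))
E
```

```text
t 18.7 at [ 0.6387 -0.0537  0.1162] phi 1.54 w 0.0005 F [0.1 0.3 0.1]
[-0.017, -0.003, 0.201, -0.0]
[0.0, 0.0, 0.015, -0.0]
y [0.5637 0.2649] [148.  98.] -0.096
g [ 0.5445 -0.2827] [110.  97.] -0.238
bar (array([0.60214337, 0.00632302]), array([139., 102.]), 88.22903442382812) 8249
```

Request:
{"fn": "apply_moves", "kwargs": {"rows": [[[-0.015,0,0.03,0],[-0.015,0,0.07,0],[-0.015,0,0.11,0],[-0.015,0,0.15,0],[-0.015,0,0.18,0],[-0.015,0,0.195,0],[-0.015,0,0.2,0],[-0.015,0,0.2,0],[-0.015,0,0.2,0],[-0.015,0,0.2,0]]]}}

```text
t: 19.8
position: [0.6386, -0.0587, 0.0761]
orientation: [0.0, 0.718, 0.696, 0.0]
wrist_force: [0.3, 0.2, 0.0]
width: 0.0002
```

Request:
{"fn": "apply_moves", "kwargs": {"rows": [[[0,0,0.003,0],[0,0,0.006,0],[0,0,0.009,0],[0,0,0.012,0],[0,0,0.015,0],[0,0,0.018,0],[0,0,0.019,0],[0,0,0.019,0],[0,0,0.019,0],[0,0,0.019,0]]]}}

```text
t: 20.8
position: [0.6383, -0.0587, 0.0735]
orientation: [0.0, 0.718, 0.696, -0.0]
wrist_force: [-5.7, 0.1, 13.7]
width: 0.0004
```

Request:
{"fn": "apply_moves", "kwargs": {"rows": [[[0,0,0.002,0],[0,0,0.002,0],[0,0,0.002,0],[0,0,0.002,0],[0,0,0.002,0],[0,0,0.002,0],[0,0,0.002,0],[0,0,0.002,0],[0,0,0.002,0],[0,0,0.002,0]]]}}

```text
t: 21.8
position: [0.6383, -0.0587, 0.0734]
orientation: [0.0, 0.718, 0.696, -0.0]
wrist_force: [-5.6, 0.3, 17.1]
width: 0.0007
```

Both ends pressed at the same height (0.0735), so blue is flat, which matches the depth profile. Next is the knob, turned to green (clockwise).

```bash
python3 - <<'E'
from h import *
plan((.57,-.02,.16,2.3),(.5518,.0112,.14,3.11))
E
```

```text
t 21.8 at [ 0.6383 -0.0587  0.0734] phi 1.539 w 0.0007 F [-5.6  0.3 17.1]
[0.182, -0.348, -0.433, -0.484]
[0.177, 0.036, 0.1, -0.516]
```

Request:
{"fn": "apply_moves", "kwargs": {"rows": [[[0,0,-0.08,0],[0,0,-0.2,0],[0,0,-0.32,-0.06],[0.04,-0.08,-0.4,-0.14],[0.08,-0.16,-0.433,-0.22],[0.12,-0.24,-0.433,-0.3],[0.16,-0.32,-0.433,-0.38],[0.18,-0.35,-0.433,-0.46],[0.182,-0.348,-0.433,-0.484],[0.182,-0.348,-0.433,-0.484]]]}}

```text
t: 22.8
position: [0.57, -0.0201, 0.1586]
orientation: [0.0, 0.409, 0.913, 0.0]
wrist_force: [-0.1, 0.6, 1.0]
width: 0.0005
```

Request:
{"fn": "apply_moves", "kwargs": {"rows": [[[0.03,0.01,0.02,-0.08],[0.06,0.01,0.04,-0.16],[0.09,0.02,0.06,-0.24],[0.12,0.02,0.08,-0.32],[0.15,0.03,0.1,-0.4],[0.177,0.036,0.1,-0.48],[0.177,0.036,0.1,-0.516],[0.177,0.036,0.1,-0.516],[0.177,0.036,0.1,-0.516],[0.177,0.036,0.1,-0.516]]], "gripper": 1}}

```text
t: 23.8
position: [0.5519, 0.0109, 0.1382]
orientation: [0.0, 0.017, 1.0, -0.0]
wrist_force: [-0.3, -0.1, -0.4]
width: 0.0783
```

```bash
python3 - <<'E'
from h import *
img,d,K,C=shot('wrist','wrist4.png'); P=cloud(d,K,C)
Q=P[(P[...,2]>.052)&(P[...,2]<.063)&(np.hypot(P[...,0]-.5518,P[...,1]-.0112)<.03)]; print('knobbar',rect(Q),len(Q))
plan((.5518,.0112,.09,3.11),(.5518,.0112,.058,3.11)); print(telemetry.observe()['joint_pos'].round(2))
E
```

```text
knobbar (array([0.55253503, 0.01277316]), array([13., 37.]), 87.76138305664062) 968
t 23.85 at [0.5519 0.0109 0.1382] phi 3.108 w 0.0822 F [0.4 0.8 0.2]
[0.001, 0.001, 0.241, -0.001]
[0.0, 0.0, 0.16, -0.0]
[ 0.49  0.69 -0.8   1.86  0.63  0.88  0.91]
```

View pics/wrist4.png

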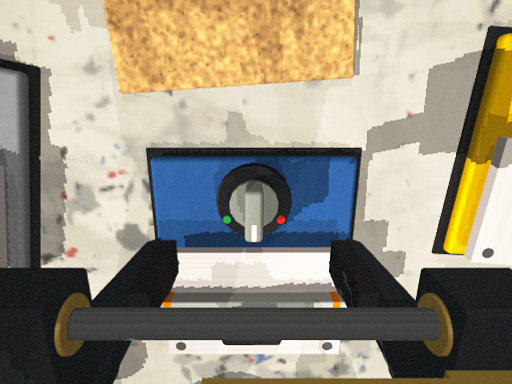

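The wrist view shows the blue knob at 0, with green at (227,220) on the robot's right and red at (281,220). The jaws straddle it.

Request:
{"fn": "apply_moves", "kwargs": {"rows": [[[0,0.006,0.05,0],[0,0.006,0.1,0],[0,0.006,0.16,0],[0,0.006,0.22,0],[0,0.006,0.28,0],[0,0.006,0.33,0],[0,0.006,0.37,0],[0,0.006,0.39,0],[0,0.006,0.4,0],[0,0.006,0.4,0]]], "gripper": 1}}

```text
t: 24.85
position: [0.5518, 0.0124, 0.0581]
orientation: [0.0, 0.016, 1.0, 0.0]
wrist_force: [-0.5, -0.5, 0.3]
width: 0.0876
```

Request:
{"fn": "apply_moves", "kwargs": {"rows": [[[0,0,0,0],[0,0,0,0],[0,0,0,0],[0,0,0,0],[0,0,0,0],[0,0,0,0],[0,0,0,0],[0,0,0,0],[0,0,0,0],[0,0,0,0]]], "gripper": 0}}

```text
t: 25.85
position: [0.5517, 0.0112, 0.0581]
orientation: [-0.0, 0.016, 1.0, -0.001]
wrist_force: [-0.0, -3.5, 0.8]
width: 0.0129
```

Request:
{"fn": "apply_moves", "kwargs": {"rows": [[[0,0,0,0.07],[0,0,0,0.14],[0,0,0,0.21],[0,0,0,0.28],[0,0,0,0.35],[0,0,0,0.42],[0,0,0,0.49],[0,0,0,0.56],[0,0,0,0.62],[0,0,0,0.65]]]}}

```text
t: 26.85
position: [0.5526, 0.0127, 0.0581]
orientation: [0.001, 0.504, 0.864, 0.001]
wrist_force: [3.6, 0.4, -4.4]
width: 0.0128
```

Request:
{"fn": "apply_moves", "kwargs": {"rows": [[[0,0,0,0],[0,0,0,0],[0,0,0,0],[0,0,0,0],[0,0,0,0],[0,0,0,0],[0,0,0,0],[0,0,0,0],[0,0,0,0],[0,0,0,0]]], "gripper": 1}}

```text
t: 27.85
position: [0.5446, 0.008, 0.0582]
orientation: [-0.004, 0.503, 0.864, -0.008]
wrist_force: [-27.4, -10.9, 35.8]
width: 0.0877
```

Request:
{"fn": "apply_moves", "kwargs": {"rows": [[[0,0,-0.04,0],[0,0,-0.1,0],[0,0,-0.18,0],[0,0,-0.26,0],[0,0,-0.36,0],[0,0,-0.42,0],[0,0,-0.48,0],[0,0,-0.5,0],[0,0,-0.5,0],[0,0,-0.5,0]]]}}

```text
t: 28.85
position: [0.5514, 0.0122, 0.1576]
orientation: [-0.0, 0.502, 0.865, -0.0]
wrist_force: [-0.0, -0.6, -0.1]
width: 0.0882
```

```bash
cat >> h.py <<'E'
def knob(P,c):
    Q=P[(P[...,2]>.052)&(P[...,2]<.063)&(np.hypot(P[...,0]-c[0],P[...,1]-c[1])<.03)]; c2,sz,a=rect(Q)
    t=yawy(sz,a)+np.pi/2; print('knob',c2.round(4),sz,'dir',round((t+np.pi/2)%np.pi-np.pi/2,3)); return c2
E
python3 - <<'E'
from h import *
img,d,K,C=shot('wrist','wrist5.png'); P=cloud(d,K,C); knob(P,(.552,.0115))
try: edge(P,(.64,.0085),.04,.068,.08)
except Exception as e: print(e)
img,P,K,C=stands('top'); knob(P,(.552,.0115)); edge(P,(.64,.0085),.04,.068,.08)
plan((.6399,.0085,.14,1.541))
E
```

```text
knob [0.5533 0.0133] [13. 37.] dir -1.057
block 322 [ 0.6367 -0.0079] [12. 20.] 0.999
b [ 0.671  -0.0563] [16. 29.] 1.559
y [0.5638 0.2649] [148.  98.] -0.093
g [ 0.5489 -0.2647] [146.  99.] -0.239
knob [0. 0.] [0. 0.] dir -1.571
block 0 [0. 0.] [0. 0.] 0.0
t 28.95 at [0.5512 0.0123 0.1574] phi 2.089 w 0.0883 F [ 0.1 -0.4  0.1]
[-0.236, 0.376, 0.087, 0.349]
```

The knob reads 1.03 rad clockwise, so it has clicked. Opening the jaws fully pushed a finger against the plate edge with about 45 N, so next time I'll open only part way. Next I'll pick the straightedge up again.

Request:
{"fn": "apply_moves", "kwargs": {"rows": [[[-0.03,0.04,0,0.05],[-0.06,0.08,0,0.1],[-0.09,0.14,0,0.15],[-0.12,0.2,0,0.2],[-0.16,0.26,0,0.25],[-0.2,0.32,0,0.3],[-0.23,0.36,0,0.34],[-0.236,0.376,0,0.349],[-0.236,0.376,0,0.349],[-0.236,0.376,0,0.349]]]}}

```text
t: 29.95
position: [0.6398, 0.0087, 0.1577]
orientation: [-0.0, 0.717, 0.697, -0.0]
wrist_force: [0.2, 0.8, -1.2]
width: 0.0883
```

```bash
python3 - <<'E'
from h import *
img,d,K,C=shot('wrist','wrist6.png'); P=cloud(d,K,C); knob(P,(.552,.0115))
c,y=edge(P,(.64,.0085),.04,.068,.08)
plan((*c,.10,1.571+y),(*c,.0775,1.571+y))
E
```

```text
knob [0.5542 0.0129] [14. 38.] dir -1.054
block 1336 [0.6403 0.0086] [44. 16.] -0.033
t 30.0 at [0.6398 0.0087 0.1578] phi 1.542 w 0.0882 F [-0.5 -0.7 -0.1]
[-0.0, 0.003, 0.289, 0.003]
[0.0, 0.0, 0.113, -0.0]
```

View pics/wrist6.png

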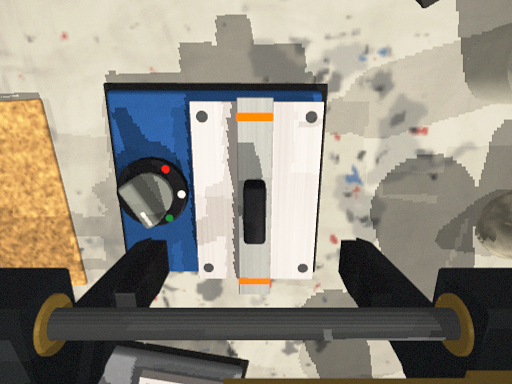

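The wrist view shows the straightedge still along the middle of the blue plate, block at (254,211). I'll enlarge the knob to confirm it.

```bash
python3 - <<'E'
import cv2
i=cv2.imread('pics/wrist6.png')[140:250,100:210]; cv2.imwrite('pics/k6.png',cv2.resize(i,None,fx=4,fy=4,interpolation=cv2.INTER_CUBIC))
E
```

```text
(no output)
```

View pics/k6.png

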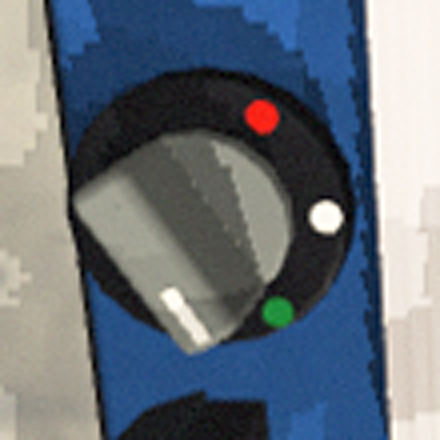

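The knob's tip points at the green dot. Now I'll grasp the straightedge and lift it.

Request:
{"fn": "apply_moves", "kwargs": {"rows": [[[0,0.002,0.05,0],[0,0.002,0.1,0],[0,0.002,0.16,0],[0,0.002,0.22,0],[0,0.002,0.28,0],[0,0.002,0.34,0],[0,0.002,0.38,0],[0,0.002,0.4,0],[0,0.002,0.402,0],[0,0.002,0.402,0]]], "gripper": 1}}

```text
t: 31.0
position: [0.6412, 0.0086, 0.078]
orientation: [0.0, 0.718, 0.696, 0.0]
wrist_force: [-0.1, -0.6, 0.7]
width: 0.0879
```

Request:
{"fn": "apply_moves", "kwargs": {"rows": [[[0,0,0,0],[0,0,0,0],[0,0,0,0],[0,0,0,0],[0,0,0,0],[0,0,0,0],[0,0,0,0],[0,0,0,0],[0,0,0,0],[0,0,0,0]]], "gripper": 0}}

```text
t: 32.0
position: [0.6407, 0.0086, 0.0777]
orientation: [-0.0, 0.718, 0.696, -0.0]
wrist_force: [-0.4, 1.1, 0.1]
width: 0.0157
```

Request:
{"fn": "apply_moves", "kwargs": {"rows": [[[0,0,-0.02,0],[0,0,-0.06,0],[0,0,-0.12,0],[0,0,-0.2,0],[0,0,-0.28,0],[0,0,-0.35,0],[0,0,-0.4,0],[0,0,-0.4,0],[0,0,-0.4,0],[0,0,-0.4,0]]]}}

```text
t: 33.0
position: [0.6403, 0.0084, 0.1569]
orientation: [-0.0, 0.718, 0.696, -0.001]
wrist_force: [-0.1, -0.5, -3.0]
width: 0.0161
```

```bash
python3 - <<'E'
from h import *
stands('top')
plan((.6,.14,.157,1.5),(.5638,.2649,.157,1.477),(.5638,.2649,.09,1.477))
E
```

```text
b [0.6176 0.0656] [33. 50.] 1.569
y [0.564  0.2649] [147.  98.] -0.092
g [ 0.5488 -0.2645] [147.  98.] -0.232
t 33.05 at [0.6403 0.0084 0.1568] phi 1.541 w 0.0158 F [-0.6  0.1 -2.2]
[0.651, -0.221, -0.001, 0.026]
[0.61, -0.225, -0.0, 0.015]
[0.0, 0.0, 0.335, -0.0]
```

Request:
{"fn": "apply_moves", "kwargs": {"rows": [[[0.02,-0.01,0,0],[0.06,-0.02,0,0],[0.13,-0.04,0,0],[0.22,-0.07,0,0.01],[0.32,-0.1,0,0.01],[0.42,-0.14,0,0.02],[0.52,-0.18,0,0.02],[0.6,-0.2,0,0.026],[0.65,-0.22,0,0.026],[0.65,-0.22,0,0.026]]]}}

```text
t: 34.05
position: [0.5997, 0.1428, 0.1579]
orientation: [-0.001, 0.73, 0.683, 0.0]
wrist_force: [-0.0, 0.3, -3.9]
width: 0.0158
```

Request:
{"fn": "apply_moves", "kwargs": {"rows": [[[0.05,-0.02,0,0],[0.12,-0.04,0,0],[0.2,-0.07,0,0],[0.3,-0.11,0,0.01],[0.4,-0.15,0,0.01],[0.5,-0.18,0,0.015],[0.56,-0.21,0,0.015],[0.6,-0.22,0,0.015],[0.61,-0.225,0,0.015],[0.61,-0.225,0,0.015]]]}}

```text
t: 35.05
position: [0.5647, 0.2643, 0.1576]
orientation: [0.0, 0.74, 0.673, -0.0]
wrist_force: [0.6, -0.2, -3.3]
width: 0.0158
```

Request:
{"fn": "apply_moves", "kwargs": {"rows": [[[0,0,0.03,0],[0,0,0.08,0],[0,0,0.13,0],[0,0,0.18,0],[0,0,0.23,0],[0,0,0.28,0],[0,0,0.31,0],[0,0,0.33,0],[0,0,0.335,0],[0,0,0.335,0]]]}}

```text
t: 36.05
position: [0.5647, 0.2648, 0.0908]
orientation: [0.0, 0.74, 0.673, 0.0]
wrist_force: [0.8, 0.1, -2.0]
width: 0.0161
```

```bash
python3 - <<'E'
from h import *
stands('top')
plan((.564,.2649,.077,1.478))
E
```

```text
b [0.6165 0.0392] [ 98. 146.] 0.017
y [0.5933 0.2213] [66. 31.] -0.109
g [ 0.5487 -0.2644] [147.  99.] -0.236
t 36.1 at [0.5648 0.2649 0.091 ] phi 1.476 w 0.0156 F [ 0.3  0.4 -2.9]
[-0.0, -0.004, 0.07, -0.001]
```

The blue stand has been knocked aside, to (0.617, 0.039), which doesn't affect what's left to do. Continuing with yellow.

Request:
{"fn": "apply_moves", "kwargs": {"rows": [[[0,-0.004,0.015,0],[0,-0.004,0.03,0],[0,-0.004,0.045,0],[0,-0.004,0.055,0],[0,-0.004,0.062,0],[0,-0.004,0.066,0],[0,-0.004,0.069,0],[0,-0.004,0.07,0],[0,-0.004,0.07,0],[0,-0.004,0.07,0]]]}}

```text
t: 37.1
position: [0.5637, 0.2648, 0.0776]
orientation: [0.0, 0.74, 0.673, -0.0]
wrist_force: [-3.2, -2.6, 6.4]
width: 0.0156
```

Request:
{"fn": "apply_moves", "kwargs": {"rows": [[[0,0,0,0],[0,0,0,0],[0,0,0,0],[0,0,0,0],[0,0,0,0],[0,0,0,0],[0,0,0,0],[0,0,0,0],[0,0,0,0],[0,0,0,0]]], "gripper": 1}}

```text
t: 38.1
position: [0.5638, 0.2647, 0.0767]
orientation: [0.0, 0.74, 0.673, -0.0]
wrist_force: [0.0, -0.7, -0.5]
width: 0.0876
```

Request:
{"fn": "apply_moves", "kwargs": {"rows": [[[0,0,-0.03,0],[0,0,-0.08,0],[0,0,-0.15,0],[0,0,-0.22,0],[0,0,-0.3,0],[0,0,-0.36,0],[0,0,-0.4,0],[0,0,-0.4,0],[0,0,-0.4,0],[0,0,-0.4,0]]]}}

```text
t: 39.1
position: [0.5634, 0.2645, 0.1559]
orientation: [-0.0, 0.74, 0.673, -0.001]
wrist_force: [-0.0, -0.3, 0.7]
width: 0.0879
```

```bash
cat >> h.py <<'E'
def bar(P,c,yaw):
    "centre line profile of the straightedge: z at offsets along its length"
    e=np.array([-np.sin(yaw),np.cos(yaw)]); n=np.array([e[1],-e[0]]); D=P[...,:2]-c; u=D@e; v=D@n
    print('bar z mm',[(k,round(1000*float(np.nanmedian(P[...,2][(abs(u-k/1000)<.006)&(abs(v)<.009)])),1)) for k in (-70,-55,-40,-28,28,40,55,70)])
E
python3 - <<'E'
from h import *
img,d,K,C=shot('wrist'); P=cloud(d,K,C)
c,y=edge(P,(.564,.265),.04,.064,.08); bar(P,c,y)
plan((c[0]-.066*np.sin(y),c[1]+.066*np.cos(y),.10,1.477))
E
```

```text
block 1391 [0.5637 0.2648] [44. 16.] -0.097
bar z mm [(-70, 51.6), (-55, 51.6), (-40, 51.4), (-28, 51.7), (28, 215.0), (40, 51.5), (55, 51.4), (70, 51.6)]
t 39.15 at [0.5634 0.2645 0.1559] phi 1.476 w 0.0881 F [ 0.1  0.2 -0.7]
[0.331, 0.002, 0.28, -0.0]
```

Request:
{"fn": "apply_moves", "kwargs": {"rows": [[[0.08,0,0,0],[0.16,0,0,0],[0.24,0,0,0],[0.33,0,0,0],[0.33,0,0,0],[0.33,0,0,0],[0.33,0,0,0],[0.33,0,0.05,0],[0.33,0,0.12,0],[0.33,0,0.18,0]]], "gripper": 0}}

```text
t: 40.15
position: [0.563, 0.3328, 0.1193]
orientation: [-0.003, 0.738, 0.675, -0.005]
wrist_force: [-23.4, -6.8, 10.6]
width: 0.0104
```

Request:
{"fn": "apply_moves", "kwargs": {"rows": [[[0,0,0.05,0],[0,0,0.1,0],[0,0,0.15,0],[0,0,0.19,0],[0,0,0.21,0],[0,0,0.22,0],[0,0,0.225,0],[0,0,0.23,0],[0,0,0.23,0],[0,0,0.23,0]]]}}

```text
t: 41.15
position: [0.563, 0.3326, 0.0733]
orientation: [-0.003, 0.738, 0.675, -0.005]
wrist_force: [-20.0, -4.6, 7.6]
width: 0.0
```

Request:
{"fn": "apply_moves", "kwargs": {"rows": [[[0,0,0.003,0],[0,0,0.006,0],[0,0,0.009,0],[0,0,0.012,0],[0,0,0.015,0],[0,0,0.018,0],[0,0,0.018,0],[0,0,0.018,0],[0,0,0.018,0],[0,0,0.018,0]]]}}

```text
t: 42.15
position: [0.563, 0.3328, 0.07]
orientation: [-0.003, 0.738, 0.675, -0.005]
wrist_force: [-22.4, -4.8, 10.8]
width: 0.0001
```

Something is pushing the gripper in -x, most likely the cardboard box against the gripper body. I'll back off and look.

Request:
{"fn": "apply_moves", "kwargs": {"rows": [[[0,-0.01,-0.04,0],[-0.01,-0.02,-0.1,0],[-0.03,-0.03,-0.16,0],[-0.06,-0.04,-0.22,0],[-0.12,-0.04,-0.3,0],[-0.2,-0.04,-0.36,0],[-0.28,-0.04,-0.42,0],[-0.36,-0.04,-0.45,0],[-0.4,-0.04,-0.5,0],[-0.4,-0.04,-0.5,0]]]}}

```text
t: 43.15
position: [0.5555, 0.2498, 0.1724]
orientation: [0.001, 0.741, 0.672, 0.001]
wrist_force: [-0.2, -0.1, 0.5]
width: 0.0004
```

```bash
python3 - <<'E'
from h import *
plan()
img,P,K,C=stands('top'); 
try: edge(P,(.564,.265),.05,.064,.08)
except Exception as e: print(e)
for z0,z1 in ((.08,.12),(.12,.18),(.18,.3)):
    m=(P[...,2]>z0)&(P[...,2]<z1)&(P[...,1]>.2)&(P[...,0]>.45)&(P[...,0]<1.)
    Q=P[m]; print(z0,len(Q), [(round(yy,2),round(float(np.nanmin(Q[abs(Q[:,1]-yy)<.01,0])),3)) for yy in np.arange(.22,.52,.03) if (abs(Q[:,1]-yy)<.01).any()])
cv2.imwrite('pics/topc.png',cv2.resize(img[30:300,10:300],None,fx=2,fy=2))
E
```

```text
t 43.15 at [0.5555 0.2498 0.1724] phi 1.474 w 0.0004 F [-0.2 -0.1  0.5]
b [0.6161 0.0393] [ 97. 146.] 0.024
y [0.5923 0.2275] [75. 34.] -0.098
g [ 0.5488 -0.2646] [147.  98.] -0.243
block 9 [0.5662 0.2432] [11.  4.] -0.941
0.08 1483 [(np.float64(0.22), 0.777), (np.float64(0.25), 0.563), (np.float64(0.28), 0.96), (np.float64(0.31), 0.757), (np.float64(0.34), 0.73), (np.float64(0.37), 0.787), (np.float64(0.4), 0.809), (np.float64(0.43), 0.564), (np.float64(0.46), 0.549), (np.float64(0.49), 0.547), (np.float64(0.52), 0.958)]
0.12 4564 [(np.float64(0.22), 0.764), (np.float64(0.25), 0.682), (np.float64(0.28), 0.675), (np.float64(0.31), 0.67), (np.float64(0.34), 0.711), (np.float64(0.37), 0.795), (np.float64(0.4), 0.81), (np.float64(0.43), 0.541), (np.float64(0.46), 0.546), (np.float64(0.49), 0.545), (np.float64(0.52), 0.55)]
0.18 8217 [(np.float64(0.22), 0.559), (np.float64(0.25), 0.618), (np.float64(0.28), 0.633), (np.float64(0.31), 0.663), (np.float64(0.34), 0.691), (np.float64(0.37), 0.648), (np.float64(0.4), 0.641), (np.float64(0.43), 0.537), (np.float64(0.46), 0.958), (np.float64(0.49), 0.956), (np.float64(0.52), 0.549)]
```

View pics/topc.png

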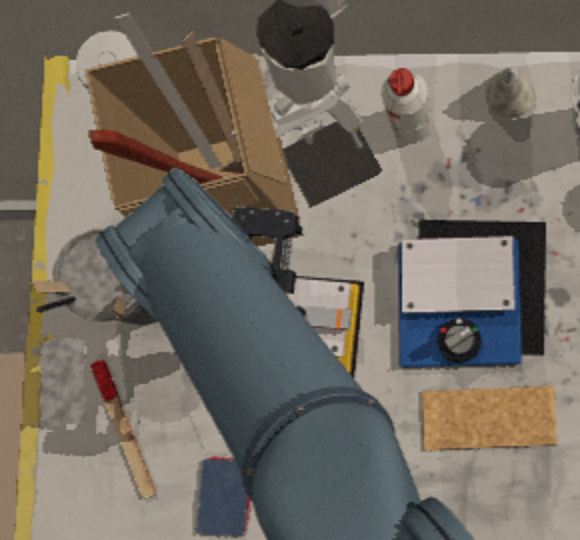

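The top crop shows the gripper at (265,230) close under the box lip at (290,200), and the bucket to its left. I'll turn the tool so its long body is diagonal and the camera faces the robot, then press nearer the middle.

Request:
{"fn": "apply_moves", "kwargs": {"rows": [[[0,-0.03,-0.05,-0.08],[0,-0.06,-0.1,-0.16],[0,-0.1,-0.15,-0.24],[0,-0.12,-0.15,-0.32],[0,-0.12,-0.15,-0.4],[0,-0.12,-0.15,-0.48],[0,-0.12,-0.15,-0.56],[0,-0.12,-0.15,-0.64],[0,-0.12,-0.15,-0.72],[0,-0.12,-0.15,-0.78]]]}}

```text
t: 44.2
position: [0.5302, 0.2548, 0.2006]
orientation: [-0.001, 0.215, 0.977, 0.0]
wrist_force: [0.0, 0.6, -0.5]
width: 0.0
```

Request:
{"fn": "apply_moves", "kwargs": {"rows": [[[0,0,0,-0.08],[0,0,0,-0.16],[0,0,0,-0.24],[0,0,0,-0.32],[0,0,0,-0.4],[0,0,0,-0.48],[0,0,0,-0.55],[0,0,0,-0.55],[0,0,0,-0.55],[0,0,0,-0.55]]]}}

```text
t: 45.2
position: [0.5305, 0.2542, 0.201]
orientation: [-0.0, -0.209, 0.978, 0.0]
wrist_force: [-1.0, -0.2, 0.0]
width: 0.0004
```

```bash
python3 - <<'E'
from h import *
img,d,K,C=shot('wrist'); P=cloud(d,K,C)
try: c,y=edge(P,(.564,.265),.05,.064,.08); 
except Exception as e: print(e)
img,d,K,C=shot('scene','scene7.png')
img,P,K,C=stands('top','y')
plan((.558,.321,.2,3.57)); print(telemetry.observe()['joint_pos'].round(2))
E
```

```text
block 908 [0.5622 0.2634] [43. 16.] -0.099
y [0.591 0.197] [33. 15.] -1.156
t 45.35 at [0.5306 0.254  0.2012] phi -2.719 w 0.0004 F [-0.4 -0.2  0.5]
[-0.262, 0.249, 0.006, -0.003]
[ 0.12  0.69 -0.93  1.72  0.63  1.06  0.97]
```

View pics/scene7.png

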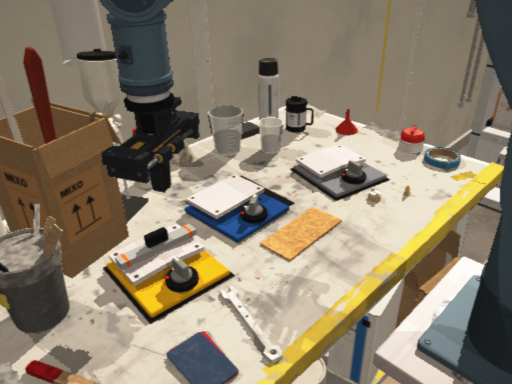

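The scene view shows the straightedge lying along the yellow plate at (155,250), and the gripper is clear of the box.

```bash
python3 - <<'E'
from h import *
plan((.568,.320,.2,-2.719),(.568,.32,.10,-2.719),(.568,.32,.075,-2.719))
E
```

```text
t 45.35 at [0.5306 0.254  0.2012] phi -2.719 w 0.0004 F [-0.4 -0.2  0.5]
[-0.306, 0.224, 0.006, 0.0]
[0.0, 0.0, 0.5, -0.0]
[0.0, 0.0, 0.125, -0.0]
```

Request:
{"fn": "apply_moves", "kwargs": {"rows": [[[-0.06,0.04,0,0],[-0.12,0.09,0,0],[-0.18,0.13,0,0],[-0.24,0.18,0,0],[-0.3,0.22,0,0],[-0.306,0.224,0,0],[-0.306,0.224,0,0],[-0.306,0.224,0,0],[-0.306,0.224,0,0],[-0.306,0.224,0,0]]]}}

```text
t: 46.35
position: [0.568, 0.3192, 0.2011]
orientation: [-0.0, -0.21, 0.978, -0.0]
wrist_force: [-0.9, 0.4, -0.0]
width: 0.0006
```

Request:
{"fn": "apply_moves", "kwargs": {"rows": [[[0,0,0.05,0],[0,0,0.12,0],[0,0,0.2,0],[0,0,0.28,0],[0,0,0.36,0],[0,0,0.42,0],[0,0,0.46,0],[0,0,0.49,0],[0,0,0.5,0],[0,0,0.5,0]]]}}

```text
t: 47.35
position: [0.568, 0.32, 0.1012]
orientation: [0.0, -0.21, 0.978, 0.0]
wrist_force: [0.0, 0.2, -0.7]
width: 0.0004
```

No contact this time. Next is the press.

Request:
{"fn": "apply_moves", "kwargs": {"rows": [[[0,0,0.04,0],[0,0,0.08,0],[0,0,0.11,0],[0,0,0.13,0],[0,0,0.14,0],[0,0,0.145,0],[0,0,0.15,0],[0,0,0.15,0],[0,0,0.15,0],[0,0,0.15,0]]]}}

```text
t: 48.35
position: [0.568, 0.3201, 0.0714]
orientation: [0.0, -0.21, 0.978, 0.0]
wrist_force: [-0.0, 1.4, 0.6]
width: 0.0005
```

Request:
{"fn": "apply_moves", "kwargs": {"rows": [[[0,0,0.002,0],[0,0,0.005,0],[0,0,0.008,0],[0,0,0.01,0],[0,0,0.012,0],[0,0,0.014,0],[0,0,0.014,0],[0,0,0.014,0],[0,0,0.014,0],[0,0,0.014,0]]]}}

```text
t: 49.35
position: [0.5681, 0.3203, 0.0704]
orientation: [0.0, -0.21, 0.978, -0.0]
wrist_force: [-4.9, -2.3, 17.1]
width: 0.0004
```

Left end sank: contact at 0.0704 against 0.0735 on the flat plate. Now the right end.

```bash
python3 - <<'E'
from h import *
plan((.568,.320,.115,-2.719),(.5566,.2067,.115,-2.719),(.5566,.2067,.0745,-2.719))
E
```

```text
t 49.35 at [0.5681 0.3203 0.0704] phi -2.718 w 0.0004 F [-4.9 -2.3 17.1]
[0.001, -0.001, -0.223, 0.001]
[0.284, -0.493, -0.0, -0.0]
[0.0, 0.0, 0.203, -0.0]
```

Request:
{"fn": "apply_moves", "kwargs": {"rows": [[[0,0,-0.04,0],[0,0,-0.1,0],[0,0,-0.18,0],[0.04,-0.08,-0.223,0],[0.1,-0.17,-0.223,0],[0.16,-0.27,-0.223,0],[0.22,-0.37,-0.223,0],[0.27,-0.46,-0.223,0],[0.284,-0.493,-0.223,0],[0.284,-0.493,-0.223,0]]]}}

```text
t: 50.35
position: [0.5574, 0.2056, 0.1135]
orientation: [0.0, -0.209, 0.978, -0.0]
wrist_force: [0.1, -0.4, 0.8]
width: 0.0004
```

Request:
{"fn": "apply_moves", "kwargs": {"rows": [[[0,0,0.04,0],[0,0,0.09,0],[0,0,0.13,0],[0,0,0.17,0],[0,0,0.195,0],[0,0,0.205,0],[0,0,0.21,0],[0,0,0.215,0],[0,0,0.22,0],[0,0,0.22,0]]]}}

```text
t: 51.35
position: [0.5567, 0.2067, 0.0702]
orientation: [0.0, -0.21, 0.978, -0.0]
wrist_force: [-3.8, -2.9, 10.2]
width: 0.0004
```

Request:
{"fn": "apply_moves", "kwargs": {"rows": [[[0,0,0.002,0],[0,0,0.005,0],[0,0,0.008,0],[0,0,0.01,0],[0,0,0.012,0],[0,0,0.013,0],[0,0,0.013,0],[0,0,0.013,0],[0,0,0.013,0],[0,0,0.013,0]]]}}

```text
t: 52.35
position: [0.5568, 0.2068, 0.0699]
orientation: [0.0, -0.21, 0.978, -0.001]
wrist_force: [-11.1, -7.2, 32.3]
width: 0.0003
```

Right end also sank (0.0699), so yellow rocks, which matches the depth profile. The knob goes left to red.

```bash
python3 - <<'E'
from h import *
plan((.54,.22,.13,3.4),(.4764,.2731,.14,3.049))
E
```

```text
t 52.35 at [0.5568 0.2068 0.0699] phi -2.718 w 0.0003 F [-11.1  -7.2  32.3]
[0.049, 0.095, -0.3, 0.105]
[0.24, 0.338, -0.05, 0.223]
```

Request:
{"fn": "apply_moves", "kwargs": {"rows": [[[0,0,-0.05,0],[0,0,-0.13,0],[0,0,-0.2,0],[0.02,0.04,-0.25,0.03],[0.04,0.08,-0.3,0.08],[0.049,0.095,-0.3,0.105],[0.049,0.095,-0.3,0.105],[0.049,0.095,-0.3,0.105],[0.049,0.095,-0.3,0.105],[0.049,0.095,-0.3,0.105]]]}}

```text
t: 53.35
position: [0.5401, 0.2196, 0.1261]
orientation: [-0.0, -0.129, 0.992, -0.0]
wrist_force: [0.2, -0.4, 0.3]
width: 0.0007
```

Request:
{"fn": "apply_moves", "kwargs": {"rows": [[[0.04,0.05,-0.01,0.05],[0.09,0.12,-0.02,0.11],[0.14,0.19,-0.03,0.17],[0.19,0.27,-0.04,0.22],[0.23,0.33,-0.05,0.223],[0.24,0.338,-0.05,0.223],[0.24,0.338,-0.05,0.223],[0.24,0.338,-0.05,0.223],[0.24,0.338,-0.05,0.223],[0.24,0.338,-0.05,0.223]]], "gripper": 1}}

```text
t: 54.35
position: [0.4768, 0.2723, 0.1361]
orientation: [-0.0, 0.046, 0.999, -0.0]
wrist_force: [-0.6, 0.0, 0.4]
width: 0.0781
```

```bash
python3 - <<'E'
from h import *
img,d,K,C=shot('wrist'); P=cloud(d,K,C)
c=knob(P,(.4764,.2731))
plan((*c,.09,3.049),(*c,.058,3.049)); print(telemetry.observe()['joint_pos'].round(2))
E
```

```text
knob [0.4767 0.2746] [13. 38.] dir -0.089
t 54.4 at [0.4767 0.2725 0.1362] phi 3.049 w 0.0819 F [ 0.5  0.4 -0. ]
[0.001, 0.011, 0.231, 0.0]
[0.0, 0.0, 0.16, -0.0]
[-0.03  0.67 -0.78  1.86  0.62  0.86  0.37]
```

Request:
{"fn": "apply_moves", "kwargs": {"rows": [[[0,0.008,0.05,0],[0,0.008,0.1,0],[0,0.008,0.16,0],[0,0.008,0.22,0],[0,0.008,0.28,0],[0,0.008,0.33,0],[0,0.008,0.37,0],[0,0.008,0.385,0],[0,0.008,0.391,0],[0,0.008,0.391,0]]]}}

```text
t: 55.4
position: [0.4766, 0.2747, 0.0583]
orientation: [0.0, 0.046, 0.999, 0.0]
wrist_force: [-0.1, 0.5, -0.1]
width: 0.0879
```

Request:
{"fn": "apply_moves", "kwargs": {"rows": [[[0,0,0,0],[0,0,0,0],[0,0,0,0],[0,0,0,0],[0,0,0,0],[0,0,0,0],[0,0,0,0],[0,0,0,0],[0,0,0,0],[0,0,0,0]]], "gripper": 0}}

```text
t: 56.4
position: [0.4763, 0.2733, 0.058]
orientation: [-0.0, 0.046, 0.999, -0.001]
wrist_force: [-1.0, -3.7, 2.2]
width: 0.0126
```

Request:
{"fn": "apply_moves", "kwargs": {"rows": [[[0,0,0,-0.07],[0,0,0,-0.14],[0,0,0,-0.21],[0,0,0,-0.28],[0,0,0,-0.35],[0,0,0,-0.42],[0,0,0,-0.49],[0,0,0,-0.56],[0,0,0,-0.62],[0,0,0,-0.65]]]}}

```text
t: 57.4
position: [0.4769, 0.2721, 0.058]
orientation: [-0.001, -0.449, 0.894, -0.002]
wrist_force: [0.4, -7.0, 5.5]
width: 0.013
```

Request:
{"fn": "apply_moves", "kwargs": {"rows": [[[0,0,0,0],[0,0,0,0],[0,0,0,0],[0,0,0,0],[0,0,0,0],[0,0,0,0],[0,0,0,0],[0,0,0,0],[0,0,0,0],[0,0,0,0]]], "gripper": 0.28}}

```text
t: 58.4
position: [0.4764, 0.2746, 0.0581]
orientation: [-0.0, -0.448, 0.894, 0.0]
wrist_force: [-1.0, 0.3, -0.8]
width: 0.0248
```

Request:
{"fn": "apply_moves", "kwargs": {"rows": [[[0,0,-0.04,0],[0,0,-0.1,0],[0,0,-0.18,0],[0,0,-0.26,0],[0,0,-0.36,0],[0,0,-0.42,0],[0,0,-0.48,0],[0,0,-0.5,0],[0,0,-0.5,0],[0,0,-0.5,0]]]}}

```text
t: 59.4
position: [0.4762, 0.2742, 0.1576]
orientation: [-0.0, -0.448, 0.894, -0.0]
wrist_force: [0.1, -0.8, 0.4]
width: 0.0246
```

```bash
python3 - <<'E'
from h import *
img,d,K,C=shot('wrist','wrist8.png'); P=cloud(d,K,C); knob(P,(.4767,.2746))
img,P,K,C=stands('top')
plan((.50,.2634,.19,2.2),(.5622,.2634,.16,1.472))
E
```

```text
knob [0.477  0.2734] [37. 13.] dir 0.934
b [0.6166 0.0393] [ 98. 146.] 0.019
y [0.5952 0.2614] [146.  34.] -0.09
g [ 0.5487 -0.2643] [147.  98.] -0.24
t 59.5 at [0.4761 0.2743 0.1574] phi -2.212 w 0.0244 F [-0.4 -0.2 -0.6]
[-0.028, -0.128, -0.163, 1.191]
[-0.183, 0.251, 0.15, 0.463]
```

The yellow knob reads 1.02 rad to the left (red). I'll turn back and pick up the straightedge.

Request:
{"fn": "apply_moves", "kwargs": {"rows": [[[0,-0.01,-0.03,0.09],[0,-0.03,-0.06,0.18],[0,-0.05,-0.1,0.27],[-0.01,-0.07,-0.14,0.36],[-0.02,-0.09,-0.163,0.45],[-0.02,-0.11,-0.163,0.54],[-0.028,-0.128,-0.163,0.63],[-0.028,-0.128,-0.163,0.72],[-0.028,-0.128,-0.163,0.81],[-0.028,-0.128,-0.163,0.9]]], "gripper": 1}}

```text
t: 60.5
position: [0.5, 0.2636, 0.1901]
orientation: [-0.0, 0.242, 0.97, -0.0]
wrist_force: [0.5, 0.5, 0.0]
width: 0.0881
```

```bash
python3 - <<'E'
from h import *
plan((.5622,.2634,.16,1.472))
E
```

```text
t 60.5 at [0.5    0.2636 0.1901] phi 2.652 w 0.0881 F [0.5 0.5 0. ]
[-0.275, 0.145, 0.15, 0.751]
```

Request:
{"fn": "apply_moves", "kwargs": {"rows": [[[-0.03,0.02,0.02,0.09],[-0.06,0.03,0.04,0.18],[-0.1,0.05,0.06,0.27],[-0.14,0.07,0.08,0.36],[-0.18,0.09,0.1,0.45],[-0.22,0.12,0.13,0.54],[-0.26,0.14,0.15,0.63],[-0.275,0.145,0.15,0.72],[-0.275,0.145,0.15,0.751],[-0.275,0.145,0.15,0.751]]]}}

```text
t: 61.5
position: [0.5621, 0.2638, 0.16]
orientation: [-0.0, 0.739, 0.674, -0.001]
wrist_force: [-1.0, -0.4, -0.8]
width: 0.0881
```

```bash
python3 - <<'E'
from h import *
img,d,K,C=shot('wrist'); P=cloud(d,K,C); 
c,y=edge(P,(.564,.265),.05,.064,.08)
plan((*c,.0775,1.571+y)); print(telemetry.observe()['joint_pos'].round(2))
E
```

```text
block 1329 [0.5634 0.2646] [44. 16.] -0.084
t 61.55 at [0.5621 0.2639 0.1601] phi 1.48 w 0.088 F [-0.1  0.2 -0.3]
[0.004, 0.006, 0.413, -0.005]
[-0.22  0.64 -0.42  1.68  0.32  0.89 -0.85]
```

Request:
{"fn": "apply_moves", "kwargs": {"rows": [[[0.004,0.006,0.05,0],[0.004,0.006,0.1,0],[0.004,0.006,0.16,0],[0.004,0.006,0.22,0],[0.004,0.006,0.28,0],[0.004,0.006,0.34,0],[0.004,0.006,0.38,0],[0.004,0.006,0.4,0],[0.004,0.006,0.411,0],[0.004,0.006,0.411,0]]]}}

```text
t: 62.55
position: [0.5638, 0.2645, 0.0785]
orientation: [0.0, 0.739, 0.673, 0.0]
wrist_force: [0.3, 1.7, 0.2]
width: 0.0883
```

Request:
{"fn": "apply_moves", "kwargs": {"rows": [[[0,0,0,0],[0,0,0,0],[0,0,0,0],[0,0,0,0],[0,0,0,0],[0,0,0,0],[0,0,0,0],[0,0,0,0],[0,0,0,0],[0,0,0,0]]], "gripper": 0}}

```text
t: 63.55
position: [0.5637, 0.2645, 0.0785]
orientation: [-0.0, 0.739, 0.673, -0.0]
wrist_force: [-0.4, -0.1, 0.2]
width: 0.0159
```

Request:
{"fn": "apply_moves", "kwargs": {"rows": [[[0,0,-0.02,0],[0,0,-0.06,0],[0,0,-0.12,0],[0,0,-0.2,0],[0,0,-0.28,0],[0,0,-0.35,0],[0,0,-0.4,0],[0,0,-0.42,0],[0,0,-0.42,0],[0,0,-0.42,0]]]}}

```text
t: 64.55
position: [0.5634, 0.2642, 0.162]
orientation: [-0.0, 0.739, 0.673, -0.001]
wrist_force: [-0.0, 0.4, -3.0]
width: 0.016
```

```bash
python3 - <<'E'
from h import *
stands('top','g')
plan((.54,.08,.165,1.48),(.54,-.10,.165,1.4),(.5487,-.2643,.165,1.334))
E
```

```text
g [ 0.5487 -0.2645] [147.  98.] -0.234
t 64.6 at [0.5633 0.2641 0.1618] phi 1.478 w 0.0157 F [ 0.4 -0.4 -2.8]
[-0.928, -0.031, -0.016, -0.001]
[-0.896, 0.082, -0.0, 0.051]
[-0.802, 0.182, -0.0, 0.042]
```

Request:
{"fn": "apply_moves", "kwargs": {"rows": [[[-0.03,0,0,0],[-0.1,0,0,0],[-0.2,0,0,0],[-0.32,0,0,0],[-0.45,-0.01,0,0],[-0.58,-0.02,0,0],[-0.7,-0.03,0,0],[-0.8,-0.03,0,0],[-0.88,-0.03,0,0],[-0.93,-0.03,0,0]]]}}

```text
t: 65.6
position: [0.5402, 0.0774, 0.1624]
orientation: [0.0, 0.74, 0.673, -0.0]
wrist_force: [0.5, -0.2, -2.8]
width: 0.0159
```

Request:
{"fn": "apply_moves", "kwargs": {"rows": [[[-0.08,0,0,0],[-0.18,0.01,0,0.01],[-0.28,0.02,0,0.01],[-0.38,0.03,0,0.02],[-0.48,0.04,0,0.03],[-0.58,0.05,0,0.03],[-0.68,0.06,0,0.04],[-0.78,0.07,0,0.05],[-0.86,0.08,0,0.05],[-0.9,0.08,0,0.05]]]}}

```text
t: 66.6
position: [0.5397, -0.1028, 0.1625]
orientation: [0.0, 0.766, 0.643, -0.0]
wrist_force: [0.5, 0.1, -3.2]
width: 0.0157
```

Request:
{"fn": "apply_moves", "kwargs": {"rows": [[[-0.08,0.02,0,0],[-0.18,0.04,0,0.01],[-0.28,0.06,0,0.01],[-0.38,0.08,0,0.02],[-0.48,0.1,0,0.03],[-0.58,0.13,0,0.04],[-0.68,0.15,0,0.04],[-0.76,0.17,0,0.042],[-0.8,0.182,0,0.042],[-0.8,0.182,0,0.042]]]}}

```text
t: 67.6
position: [0.5482, -0.2662, 0.1623]
orientation: [0.0, 0.787, 0.618, -0.0]
wrist_force: [-0.1, 0.4, -2.5]
width: 0.0155
```

```bash
python3 - <<'E'
from h import *
stands('top','g')
plan((.5487,-.2643,.09,1.334))
E
```

```text
g [ 0.5463 -0.2296] [79. 78.] -0.259
t 67.65 at [ 0.5483 -0.2646  0.1623] phi 1.333 w 0.016 F [ 0.7  1.3 -3.5]
[0.002, 0.001, 0.362, -0.001]
```

Request:
{"fn": "apply_moves", "kwargs": {"rows": [[[0,0,0.04,0],[0,0,0.09,0],[0,0,0.14,0],[0,0,0.19,0],[0,0,0.24,0],[0,0,0.29,0],[0,0,0.33,0],[0,0,0.36,0],[0,0,0.37,0],[0,0,0.375,0]]]}}

```text
t: 68.65
position: [0.5483, -0.2648, 0.0874]
orientation: [0.0, 0.786, 0.618, 0.0]
wrist_force: [0.3, 0.3, -2.5]
width: 0.0159
```

Request:
{"fn": "apply_moves", "kwargs": {"rows": [[[0,0,0.01,0],[0,0,0.02,0],[0,0,0.03,0],[0,0,0.035,0],[0,0,0.04,0],[0,0,0.043,0],[0,0,0.045,0],[0,0,0.046,0],[0,0,0.046,0],[0,0,0.046,0]]]}}

```text
t: 69.65
position: [0.5483, -0.2647, 0.0785]
orientation: [0.0, 0.786, 0.618, -0.0]
wrist_force: [-0.9, 0.1, -0.0]
width: 0.0158
```

Request:
{"fn": "apply_moves", "kwargs": {"rows": [[[0,0,0.002,0],[0,0,0.002,0],[0,0,0.002,0],[0,0,0.002,0],[0,0,0.002,0],[0,0,0.002,0],[0,0,0.002,0],[0,0,0.002,0],[0,0,0.002,0],[0,0,0.002,0]]], "gripper": 1}}

```text
t: 70.65
position: [0.5483, -0.2647, 0.0779]
orientation: [-0.0, 0.786, 0.618, -0.0]
wrist_force: [-0.6, -0.6, -0.2]
width: 0.0886
```

Request:
{"fn": "apply_moves", "kwargs": {"rows": [[[0,0,-0.03,0],[0,0,-0.08,0],[0,0,-0.15,0],[0,0,-0.22,0],[0,0,-0.3,0],[0,0,-0.36,0],[0,0,-0.4,0],[0,0,-0.4,0],[0,0,-0.4,0],[0,0,-0.4,0]]]}}

```text
t: 71.65
position: [0.5478, -0.2646, 0.1572]
orientation: [-0.001, 0.786, 0.618, -0.0]
wrist_force: [0.1, -0.7, -0.1]
width: 0.0881
```

```bash
python3 - <<'E'
from h import *
img,d,K,C=shot('wrist','wrist9.png'); P=cloud(d,K,C)
c,y=edge(P,(.5487,-.2643),.04,.064,.08); bar(P,c,y)
e=np.array([-np.sin(y),np.cos(y)])
plan((*(c+.066*e),.095,1.571+y)); 
img,d,K,C=shot('top'); P=cloud(d,K,C)
for z0,z1 in ((.08,.3),):
    m=(P[...,2]>z0)&(P[...,1]<-.3)&(P[...,1]>-.55)&(P[...,0]>.4)&(P[...,0]<.75); print('tall',m.sum(), np.nanmedian(P[m],0) if m.any() else '')
E
```

```text
block 1388 [ 0.5478 -0.2645] [44. 16.] -0.231
bar z mm [(-70, 51.7), (-55, 51.5), (-40, 51.5), (-28, 51.7), (28, 216.3), (40, 51.5), (55, 51.4), (70, 51.5)]
t 71.7 at [ 0.5478 -0.2645  0.1571] phi 1.333 w 0.088 F [-1.   0.5 -0.3]
[0.33, -0.002, 0.311, -0.004]
tall 138 [ 0.55802443 -0.30346343  0.50823942]
```

View pics/wrist9.png

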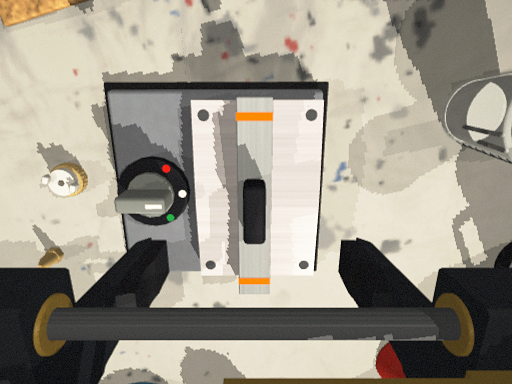

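The wrist view shows the straightedge centred on the grey plate, block at (254,211), knob at 0, and the nearest cup well away at (485,115).

Request:
{"fn": "apply_moves", "kwargs": {"rows": [[[0.08,0,0,0],[0.16,0,0,0],[0.24,0,0,0],[0.32,0,0,0],[0.32,0,0,0],[0.32,0,0,0],[0.32,0,0.05,0],[0.32,0,0.12,0],[0.32,0,0.2,0],[0.32,0,0.25,0]]], "gripper": 0}}

```text
t: 72.75
position: [0.562, -0.2027, 0.1054]
orientation: [-0.001, 0.786, 0.618, -0.001]
wrist_force: [-0.2, 0.0, 0.4]
width: 0.0104
```

Request:
{"fn": "apply_moves", "kwargs": {"rows": [[[0,0,0.05,0],[0,0,0.1,0],[0,0,0.13,0],[0,0,0.145,0],[0,0,0.155,0],[0,0,0.165,0],[0,0,0.17,0],[0,0,0.175,0],[0,0,0.18,0],[0,0,0.18,0]]]}}

```text
t: 73.75
position: [0.5635, -0.2024, 0.072]
orientation: [0.0, 0.786, 0.618, 0.0]
wrist_force: [-0.1, 1.2, 0.6]
width: 0.0002
```

Request:
{"fn": "apply_moves", "kwargs": {"rows": [[[0,0,0.003,0],[0,0,0.006,0],[0,0,0.009,0],[0,0,0.012,0],[0,0,0.014,0],[0,0,0.016,0],[0,0,0.017,0],[0,0,0.017,0],[0,0,0.017,0],[0,0,0.017,0]]]}}

```text
t: 74.75
position: [0.5635, -0.2024, 0.0698]
orientation: [0.0, 0.786, 0.618, -0.0]
wrist_force: [-3.2, 2.1, 12.0]
width: 0.0008
```

Request:
{"fn": "apply_moves", "kwargs": {"rows": [[[0,0,-0.05,0],[0,0,-0.12,0],[0,0,-0.2,0],[-0.12,0,-0.23,0],[-0.26,0,-0.23,0],[-0.4,0,-0.23,0],[-0.54,0,-0.23,0],[-0.64,0,-0.23,0],[-0.64,0,-0.23,0],[-0.64,0,-0.23,0]]]}}

```text
t: 75.75
position: [0.5336, -0.3264, 0.1152]
orientation: [0.0, 0.786, 0.618, 0.0]
wrist_force: [-0.1, 0.3, -0.3]
width: 0.001
```

Request:
{"fn": "apply_moves", "kwargs": {"rows": [[[0,0,0.04,0],[0,0,0.09,0],[0,0,0.14,0],[0,0,0.18,0],[0,0,0.2,0],[0,0,0.21,0],[0,0,0.217,0],[0,0,0.221,0],[0,0,0.224,0],[0,0,0.224,0]]]}}

```text
t: 76.75
position: [0.5333, -0.3271, 0.07]
orientation: [0.0, 0.786, 0.618, 0.0]
wrist_force: [-0.5, 0.2, 1.7]
width: 0.0004
```

Request:
{"fn": "apply_moves", "kwargs": {"rows": [[[0,0,0.002,0],[0,0,0.004,0],[0,0,0.006,0],[0,0,0.006,0],[0,0,0.006,0],[0,0,0.006,0],[0,0,0.006,0],[0,0,0.006,0],[0,0,0.006,0],[0,0,0.006,0]]]}}

```text
t: 77.75
position: [0.5333, -0.3272, 0.0698]
orientation: [0.0, 0.786, 0.618, -0.0]
wrist_force: [-3.8, 2.0, 11.2]
width: 0.0005
```

Grey sank at both ends (0.0698), so it rocks. The knob goes left to red.

```bash
python3 - <<'E'
from h import *
plan((.51,-.30,.15,.65),(.4631,-.244,.14,-.235))
E
```

```text
t 77.75 at [ 0.5333 -0.3272  0.0698] phi 1.333 w 0.0005 F [-3.8  2.  11.2]
[0.105, -0.145, -0.401, 0.435]
[-0.017, -0.365, 0.05, 0.563]
```

Request:
{"fn": "apply_moves", "kwargs": {"rows": [[[0,0,-0.06,0],[0,0,-0.15,0],[0,0,-0.25,0.05],[0.03,-0.04,-0.35,0.12],[0.06,-0.08,-0.4,0.2],[0.1,-0.13,-0.4,0.28],[0.105,-0.145,-0.4,0.36],[0.105,-0.145,-0.4,0.435],[0.105,-0.145,-0.4,0.435],[0.105,-0.145,-0.4,0.435]]]}}

```text
t: 78.75
position: [0.5104, -0.2997, 0.1494]
orientation: [0.0, 0.947, 0.321, 0.0]
wrist_force: [-0.4, 0.4, -0.4]
width: 0.0005
```

Request:
{"fn": "apply_moves", "kwargs": {"rows": [[[0,-0.06,0.01,0.07],[-0.01,-0.12,0.02,0.15],[-0.01,-0.19,0.03,0.23],[-0.01,-0.26,0.04,0.31],[-0.02,-0.33,0.05,0.39],[-0.017,-0.365,0.05,0.47],[-0.017,-0.365,0.05,0.54],[-0.017,-0.365,0.05,0.563],[-0.017,-0.365,0.05,0.563],[-0.017,-0.365,0.05,0.563]]], "gripper": 1}}

```text
t: 79.75
position: [0.4632, -0.2438, 0.1386]
orientation: [-0.0, 0.993, -0.116, 0.0]
wrist_force: [-0.3, 0.1, -0.2]
width: 0.0783
```

```bash
python3 - <<'E'
from h import *
img,d,K,C=shot('wrist'); P=cloud(d,K,C)
c=knob(P,(.4631,-.244))
plan((*c,.058,-.235)); print(telemetry.observe()['joint_pos'].round(2))
E
```

```text
knob [ 0.4655 -0.2434] [12. 38.] dir -0.238
t 79.8 at [ 0.4632 -0.2438  0.1386] phi -0.232 w 0.0824 F [-0.   0.5 -0.3]
[0.011, -0.005, 0.403, 0.002]
[ 0.36  0.5   0.04  1.97 -0.03  0.68 -1.37]
```

Request:
{"fn": "apply_moves", "kwargs": {"rows": [[[0.005,-0.004,0.05,0],[0.005,-0.004,0.1,0],[0.005,-0.004,0.16,0],[0.005,-0.004,0.22,0],[0.005,-0.004,0.28,0],[0.005,-0.004,0.34,0],[0.005,-0.004,0.38,0],[0.005,-0.004,0.395,0],[0.005,-0.004,0.402,0],[0.005,-0.004,0.402,0]]]}}

```text
t: 80.8
position: [0.4644, -0.2432, 0.0582]
orientation: [0.0, 0.993, -0.117, 0.0]
wrist_force: [0.4, 1.2, -0.3]
width: 0.088
```

Request:
{"fn": "apply_moves", "kwargs": {"rows": [[[0,0,0,0],[0,0,0,0],[0,0,0,0],[0,0,0,0],[0,0,0,0],[0,0,0,0],[0,0,0,0],[0,0,0,0],[0,0,0,0],[0,0,0,0]]], "gripper": 0}}

```text
t: 81.8
position: [0.464, -0.244, 0.0581]
orientation: [0.001, 0.993, -0.117, 0.0]
wrist_force: [0.1, -0.2, -0.9]
width: 0.0129
```

Request:
{"fn": "apply_moves", "kwargs": {"rows": [[[0,0,0,-0.07],[0,0,0,-0.14],[0,0,0,-0.21],[0,0,0,-0.28],[0,0,0,-0.35],[0,0,0,-0.42],[0,0,0,-0.49],[0,0,0,-0.56],[0,0,0,-0.62],[0,0,0,-0.65]]]}}

```text
t: 82.8
position: [0.4642, -0.2449, 0.0581]
orientation: [0.001, 0.923, 0.384, -0.0]
wrist_force: [0.1, -4.7, -1.8]
width: 0.0126
```

Request:
{"fn": "apply_moves", "kwargs": {"rows": [[[0,0,0,0],[0,0,0,0],[0,0,0,0],[0,0,0,0],[0,0,0,0],[0,0,0,0],[0,0,0,0],[0,0,0,0],[0,0,0,0],[0,0,0,0]]], "gripper": 0.28}}

```text
t: 83.8
position: [0.4642, -0.2431, 0.0581]
orientation: [-0.0, 0.924, 0.383, -0.0]
wrist_force: [0.6, -0.5, 0.7]
width: 0.0245
```

Request:
{"fn": "apply_moves", "kwargs": {"rows": [[[0,0,-0.04,0],[0,0,-0.1,0],[0,0,-0.18,0],[0,0,-0.26,0],[0,0,-0.36,0],[0,0,-0.42,0],[0,0,-0.48,0],[0,0,-0.5,0],[0,0,-0.5,0],[0,0,-0.5,0]]]}}

```text
t: 84.8
position: [0.4638, -0.2429, 0.1576]
orientation: [-0.0, 0.924, 0.383, -0.0]
wrist_force: [-1.0, 0.5, 0.9]
width: 0.0245
```

```bash
python3 - <<'E'
from h import *
img,d,K,C=shot('wrist'); P=cloud(d,K,C); knob(P,(.4655,-.2434))
try: edge(P,(.548,-.2645),.04,.064,.08)
except Exception as e: print(e)
plan((.5478,-.2645,.16,1.34))
E
```

```text
knob [ 0.4654 -0.2423] [37. 13.] dir 0.795
block 1764 [ 0.5478 -0.2649] [44. 16.] -0.243
t 84.85 at [ 0.4638 -0.2429  0.1574] phi 0.787 w 0.0246 F [-0.5 -0.1 -0.8]
[0.22, 0.374, -0.013, -0.352]
```

The grey knob is at red (1.03 rad). I'll fetch the straightedge and measure the bare pad.

Request:
{"fn": "apply_moves", "kwargs": {"rows": [[[0.03,0.05,0,-0.06],[0.07,0.11,0,-0.12],[0.11,0.18,0,-0.19],[0.15,0.25,0,-0.26],[0.19,0.32,0,-0.32],[0.22,0.37,0,-0.352],[0.22,0.374,0,-0.352],[0.22,0.374,0,-0.352],[0.22,0.374,0,-0.352],[0.22,0.374,0,-0.352]]], "gripper": 1}}

```text
t: 85.85
position: [0.5476, -0.2646, 0.158]
orientation: [-0.0, 0.784, 0.621, -0.0]
wrist_force: [-0.6, -0.3, -0.2]
width: 0.0884
```

```bash
python3 - <<'E'
from h import *
img,d,K,C=shot('wrist'); P=cloud(d,K,C)
c,y=edge(P,(.548,-.2645),.04,.064,.08)
plan((*c,.0785,1.571+y))
img,d,K,C=shot('top'); P=cloud(d,K,C)
q=viewer.cut_out('rest_pad_top','top')[0]; Q=P[q['mask']]; Q=Q[(Q[:,2]<.012)]; c,sz,a=rect(Q); print('pad',q['conf'],c,sz,yawy(sz,a),np.median(Q[:,2]))
E
```

```text
block 1376 [ 0.5479 -0.2644] [44. 16.] -0.241
t 85.9 at [ 0.5477 -0.2647  0.1581] phi 1.339 w 0.0879 F [-0.1  0.2  1.1]
[0.002, 0.001, 0.398, 0.005]
pad 0.78 [ 0.42466827 -0.0008144 ] [ 82. 182.] 0.026181526273596045 0.006505621943813766
```

Request:
{"fn": "apply_moves", "kwargs": {"rows": [[[0.002,0,0.05,0.005],[0.002,0,0.1,0.005],[0.002,0,0.16,0.005],[0.002,0,0.22,0.005],[0.002,0,0.28,0.005],[0.002,0,0.34,0.005],[0.002,0,0.38,0.005],[0.002,0,0.393,0.005],[0.002,0,0.398,0.005],[0.002,0,0.398,0.005]]]}}

```text
t: 87.0
position: [0.5486, -0.2645, 0.0788]
orientation: [0.0, 0.786, 0.618, 0.0]
wrist_force: [-0.1, 0.2, -0.7]
width: 0.0877
```

Request:
{"fn": "apply_moves", "kwargs": {"rows": [[[0,0,0,0],[0,0,0,0],[0,0,0,0],[0,0,0,0],[0,0,0,0],[0,0,0,0],[0,0,0,0],[0,0,0,0],[0,0,0,0],[0,0,0,0]]], "gripper": 0}}

```text
t: 88.0
position: [0.5483, -0.2644, 0.0785]
orientation: [-0.0, 0.786, 0.618, -0.0]
wrist_force: [-0.7, -0.5, 0.6]
width: 0.0155
```

Request:
{"fn": "apply_moves", "kwargs": {"rows": [[[0,0,-0.02,0],[0,0,-0.06,0],[0,0,-0.12,0],[0,0,-0.2,0],[0,0,-0.28,0],[0,0,-0.35,0],[0,0,-0.38,0],[0,0,-0.4,0],[0,0,-0.4,0],[0,0,-0.4,0]]]}}

```text
t: 89.0
position: [0.5479, -0.2643, 0.158]
orientation: [-0.0, 0.786, 0.618, -0.0]
wrist_force: [-0.4, -0.0, -3.0]
width: 0.0157
```

```bash
python3 - <<'E'
from h import *
plan((.48,-.13,.158,1.45),(.4247,0,.158,1.595),(.4247,0,.06,1.595))
E
```

```text
t 89.0 at [ 0.5479 -0.2643  0.158 ] phi 1.332 w 0.0157 F [-0.4 -0.  -3. ]
[0.572, -0.489, -0.0, -0.075]
[0.612, -0.353, -0.0, -0.092]
[0.0, 0.0, 0.49, -0.0]
```

Request:
{"fn": "apply_moves", "kwargs": {"rows": [[[0.02,-0.01,0,0],[0.06,-0.05,0,0],[0.12,-0.1,0,-0.01],[0.2,-0.17,0,-0.02],[0.28,-0.24,0,-0.03],[0.36,-0.31,0,-0.04],[0.44,-0.38,0,-0.06],[0.52,-0.44,0,-0.07],[0.57,-0.49,0,-0.075],[0.57,-0.49,0,-0.075]]]}}

```text
t: 90.0
position: [0.4789, -0.1283, 0.1584]
orientation: [-0.001, 0.748, 0.664, -0.0]
wrist_force: [0.4, 0.2, -3.3]
width: 0.0158
```

Request:
{"fn": "apply_moves", "kwargs": {"rows": [[[0.04,-0.02,0,-0.01],[0.1,-0.06,0,-0.02],[0.17,-0.1,0,-0.03],[0.25,-0.14,0,-0.04],[0.33,-0.19,0,-0.05],[0.41,-0.24,0,-0.06],[0.49,-0.28,0,-0.07],[0.56,-0.32,0,-0.08],[0.61,-0.353,0,-0.092],[0.61,-0.353,0,-0.092]]]}}

```text
t: 91.0
position: [0.4241, 0.0008, 0.1585]
orientation: [-0.0, 0.698, 0.716, -0.0]
wrist_force: [0.7, 0.4, -2.5]
width: 0.0155
```

Request:
{"fn": "apply_moves", "kwargs": {"rows": [[[0,0,0.03,0],[0,0,0.08,0],[0,0,0.14,0],[0,0,0.2,0],[0,0,0.27,0],[0,0,0.34,0],[0,0,0.4,0],[0,0,0.45,0],[0,0,0.48,0],[0,0,0.49,0]]]}}

```text
t: 92.0
position: [0.4245, -0.0007, 0.0598]
orientation: [-0.0, 0.699, 0.715, -0.0]
wrist_force: [-0.2, -0.1, -2.5]
width: 0.0157
```

```bash
python3 - <<'E'
from h import *
plan((.4247,0,.0475,1.595))
E
```

```text
t 92.0 at [ 0.4245 -0.0007  0.0598] phi 1.594 w 0.0157 F [-0.2 -0.1 -2.5]
[0.004, 0.001, 0.062, -0.001]
```

Request:
{"fn": "apply_moves", "kwargs": {"rows": [[[0,0,0.02,0],[0,0,0.035,0],[0,0,0.045,0],[0,0,0.052,0],[0,0,0.057,0],[0,0,0.06,0],[0,0,0.062,0],[0,0,0.063,0],[0,0,0.063,0],[0,0,0.063,0]]]}}

```text
t: 93.0
position: [0.4248, -0.0008, 0.0479]
orientation: [0.0, 0.699, 0.715, 0.0]
wrist_force: [0.5, -0.8, -3.8]
width: 0.0159
```

Request:
{"fn": "apply_moves", "kwargs": {"rows": [[[0,0,0,0],[0,0,0,0],[0,0,0,0],[0,0,0,0],[0,0,0,0],[0,0,0,0],[0,0,0,0],[0,0,0,0],[0,0,0,0],[0,0,0,0]]], "gripper": 0.5}}

```text
t: 94.0
position: [0.4248, -0.0007, 0.0479]
orientation: [-0.0, 0.699, 0.715, -0.0]
wrist_force: [-0.6, 0.2, -0.2]
width: 0.0443
```

Request:
{"fn": "apply_moves", "kwargs": {"rows": [[[0,0,-0.04,0],[0,0,-0.1,0],[0,0,-0.18,0],[0,0,-0.28,0],[0,0,-0.4,0],[0,0,-0.55,0],[0,0,-0.7,0],[0,0,-0.8,0],[0,0,-0.8,0],[0,0,-0.8,0]]]}}

```text
t: 95.0
position: [0.4247, -0.001, 0.2083]
orientation: [0.001, 0.699, 0.715, 0.0]
wrist_force: [0.7, 0.2, 0.1]
width: 0.0441
```

Request:
{"fn": "apply_moves", "kwargs": {"rows": [[[-0.15,0,0,0],[-0.3,0,0,0],[-0.45,0,0,0],[-0.6,0,0,0],[-0.75,0,0,0],[-0.9,0,0,0],[-0.9,0,0,0],[-0.9,0,0,0],[-0.9,0,0,0],[-0.9,0,0,0]]]}}

```text
t: 96.0
position: [0.4289, -0.1794, 0.2076]
orientation: [-0.0, 0.698, 0.716, -0.0]
wrist_force: [-0.2, 0.6, -0.0]
width: 0.044
```

```bash
python3 - <<'E'
from h import *
plan()
img,P,K,C=stands('top'); cv2.imwrite('pics/topend.png',cv2.resize(img[120:270,90:410],None,fx=2.4,fy=2.4))
edge(P,(.4247,0),.05,.03,.055); Q=viewer.cut_out('rest_pad_top','top')[0]; 
for c in ((.5286,.038),(.4767,.274),(.4654,-.243)):
    try: knob(P,c)
    except Exception as e: print(e)
E
```

```text
t 96.0 at [ 0.4289 -0.1794  0.2076] phi 1.596 w 0.044 F [-0.2  0.6 -0. ]
b [0.6161 0.0394] [ 99. 146.] 0.031
y [0.5639 0.265 ] [148.  98.] -0.087
g [ 0.5693 -0.2697] [147.  56.] -0.224
block 95 [ 0.4243 -0.0016] [39. 13.] -0.004
knob [0.529  0.0391] [13. 38.] dir -0.983
knob [0.4772 0.2738] [37. 13.] dir 0.942
knob [0. 0.] [0. 0.] dir -1.571
```

View pics/topend.png

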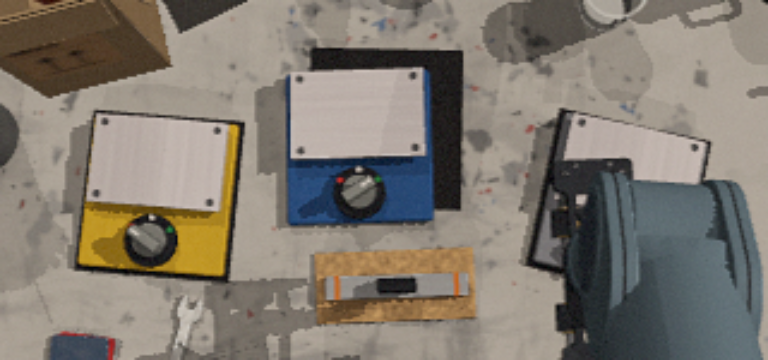

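The final top view shows the straightedge in the middle of its cork (395,285), blue pointing to green and yellow to red. Grey's knob is hidden by the arm here, but I measured it at red just before. Handing in.

```bash
python3 -c "
from station import arm
print(arm.finish_job())"
```

```text
the job is handed in; nothing more can be done
None
```

I checked all three stands in order, set each knob to its verdict, and put the straightedge back on its cork pad. I handed the job in at about 96 s; it reports no verdict.

| Stand | Press left / right (contact height) | Verdict | Knob, last reading |
|---|---|---|---|
| Blue | 73.5 / 73.4 mm, level | flat | about 1.0 rad right, green |
| Yellow | 70.4 / 69.9 mm, sinks 3–4 mm | rocks | about 1.0 rad left, red |
| Grey | 69.8 / 69.8 mm, sinks about 3.7 mm | rocks | about 1.0 rad left, red |

The depth profile of each plate agreed with its verdict. In the last picture the straightedge lies within about 2 mm of the pad's middle and about 0.03 rad of its length. The gripper is open, raised about 0.2 m and clear of everything.

- **Grey knob not in the last picture:** the arm hid it. My last reading of it was right after I turned it.
- **Blue knob contact:** opening the jaws fully after turning it pressed a finger on the stand with about 45 N at the wrist. I opened them only part way on the other two.
- **Yellow left press:** on the first try something, probably the cardboard box, pushed on the gripper with about 25 N. I backed off, turned the tool and pressed again.
- **Hardest press:** the right press on yellow reached about 35 N at the fingertips.
- **Blue stand moved:** it was knocked about 4 cm aside after I had finished it, and its knob stayed on green.

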